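# Fill the empty cell holders of a backup battery box and shut the lid

## Task

Two of the four holders in the grey battery box are empty: put a spare D cell from the blue tray into each of them, flat end on the spring and nub at the red-topped plus end, lying level and fully home. Leave the loaded cells where they are and the spare left over in the tray, don't disturb anything else on the bench, then swing the lid fully shut.

Things in the scene. Friction and masses are not known exactly. Their poses are not given: they have to be found in the camera images.
- box: Open grey enclosure, 190 (x) x 164 (y) x 52 mm high, walls and floor 4 mm, fixed to the bench; origin: centre of the underside. It holds four cell holders, long sides along x, in two columns (y = +-32 mm) and two rows (x = +-44 mm, middle of the holder); some have the spring at their +x end, some at their -x end. The lid is hinged on the +y wall.
- lid (a joint): Lid angle in rad: 0 shut flat on the box, 1.57 upright, more leaning out over +y (starts at 1.75 to 1.95, stop at 2.2). Grey plate 194 x 170 x 4 mm, 0.2 kg, with a lip (60 x 12 mm) on the free edge. Hinge line along the box's x, 84 mm to +y of its origin, 52 mm above its underside. Stiff hinge (0.3 N m): stays where it is left; push it over by its outer face and press it down.
- lid_edge (a point): Middle of the lid's free edge on its outer face, 170 mm from the hinge line (the lip is beyond it). z axis: the outer normal of the lid (up when shut).
- tray: Shallow blue tray for spare cells, 92 (x) x 216 (y) x 16 mm high, walls and floor 4 mm, fixed to the bench. Origin: centre of the underside. Three ribbed troughs along x at y = -62, 0 and +62 mm hold the cells, nubs to either end, with their axes 21.5 mm above the bench; the ribs reach 15 mm to either side of a cell's middle line and 11.5 mm above the bench.
- cell_1: D-size cell, 33 mm diameter, 61.5 mm long over all (59.5 mm body, then a nub 9.5 mm across and 2 mm high at the positive end), about 0.14 kg. Silver-grey sleeve, copper-coloured third next to the nub. Origin: on the axis, half way along the 61.5 mm; x axis towards the nub. Of the five cells two sit in holders of the box and three are spares in the tray: read which from the positions.
- cell_2: Another D cell, exactly as cell_1 (origin on the axis, half way along; x axis towards the nub); in a holder or in the tray.
- cell_3: Another D cell, exactly as cell_1 (origin on the axis, half way along; x axis towards the nub); in a holder or in the tray.
- cell_4: Another D cell, exactly as cell_1 (origin on the axis, half way along; x axis towards the nub); in a holder or in the tray.
- cell_5: Another D cell, exactly as cell_1 (origin on the axis, half way along; x axis towards the nub); in a holder or in the tray.
- bay_a_plus (a point): Plus contact of one of the four cell holders; which holder is where, and which are empty, varies. Point: centre of the inner face of the plus end wall, 24.5 mm above the bench, where a seated cell's nub touches; x axis horizontal along the holder, from the spring towards the plus wall; z up. A seated cell lies level, its axis through this point, its middle 30.75 mm behind it (-x).
- bay_b_plus (a point): Plus contact of another holder, as bay_a_plus. Each is black, 83 x 34 mm, from 78.5 mm behind this point to 4.5 mm ahead of it. Base plate 17.5 mm below the point, two low ribs (to 10.5 mm below it, within 15 mm of the middle line) centre the cell. End walls 32 mm wide, tops 5 mm above the point: the plus wall 4.5 mm thick with a red top, the spring end's wall face 70.5 mm behind the point.
- bay_c_plus (a point): Plus contact of another holder, as bay_a_plus. Spring of each holder: steel coil with a round contact 8 mm across, on the level of this point. Free, its face stands 57 mm behind the point (4.5 mm too close for a cell); it can be pushed back to 67 mm behind and no farther. It pushes with 1.6 N when free, about 5 N with a cell seated, 10 N at its stop, and holds the cell against the plus wall.
- bay_d_plus (a point): Plus contact of another holder, as bay_a_plus. Loading: a level cell cannot enter. Hold it with the nub end up by 22 degrees or more, so that the nub end clears the plus wall, its flat end low against the spring; push the spring back, swing the nub end down behind the plus wall, press it home.
- spent_cell: Bystander: a spent green D cell standing upright behind the tray, 33 mm across, 61.5 mm high; origin under its centre.
- breaker: Bystander: a white rail-mounting circuit breaker, 85 x 18 x 69 mm high, standing beyond the box; origin under its centre.
- solder_reel: Bystander: orange reel, 52 mm across, 46 mm high, standing on its flange; origin under its centre.
- lead_battery: Bystander: black block battery, 65 x 151 x 100 mm high; origin under its centre.
- multimeter: Bystander: red multimeter lying on its back, 150 x 75 x 34 mm; origin under its centre.
- spray_can: Bystander: red spray can, 52 mm across, 170 mm high; origin under its centre.
- screwdriver: Bystander: red screwdriver, 190 mm long, lying on the bench; origin under its middle.
Mind the look-alikes: they are no part of the job. What is shaped like the cell_5 but yellow is not meant.

How it is judged:
By the outcome, as a careful person would: the job done as asked, in the order asked, and still so for the second after the job is handed in, with the robot touching nothing.
It also fails if it takes over 72 s, if anything falls off the work surface, if the arm or the gripper's body presses on something with over 40 N, if the wrist force passes 120 N, or if a joint passes its speed limit or range.

## Robot

A 6-joint arm with a two-finger parallel gripper is mounted at the origin on the work surface. World frame = base frame: x ahead of the robot, y to its left, z up, the work surface at z = 0. Lengths are in m, angles in rad, forces in N, time in s.
With the tool pointing down it reaches from about 0.375 to 0.9 m from the base axis. Payload 3.1 kg.
Tool frame: the origin (TCP) lies midway between the tips of the shut fingers; the grasp point (between the pads) lies 19 mm behind it; z points along the fingers, y is the line along which they close (so a half turn about z gives the same grasp; the last joint's range is limited). The gripper opens to 87 mm and grips with 3 to 60 N. Pads are 19 mm wide; open, the fingers measure 117 mm over their backs; the gripper's body (75 mm by 190 mm) begins 51 mm behind the grasp point.
Start: joints at [0.952, 0.527, 1.433, -0, 1.181, -0.178], TCP at [0.267, 0.565, 0.223] pointing down, gripper open.
Joint ranges: [-3.08, 3.08], [-0.75, 2.2], [0.22, 2.44], [-1.43, 4.57], [0, 2.65], [-2.85, 2.85]. Speed limits (rad/s): [2.79, 2.79, 3.14, 3.14, 3.14, 3.14].

## Interface

Orientations are given as a unit quaternion [x, y, z, w].
In Python, from rig import robot gives the robot as it stands.
- The arm moves only by the shell command python3 -m jog 'ROWS' [FORCE]. ROWS is a JSON object of lists of equal length, an entry for each row: "dp": the shift along the tool's x, y, z in mm, a list of three; "delta_rot": the turn, a rotation vector about the tool's x, y, z in rad, a list of three; "gripper": the opening, from -1 (shut) to 1 (fully open). A call has 1 to 12 rows; each row is the pose to reach, as a shift and turn from the pose commanded when the call began, along the tool's axes at that moment; what a row does not reach only later rows make up. A row lasts 1/10 s, in which the tool goes at most 50 mm and 8.59 degrees, less where a joint would pass 70% of its speed; a pose out of reach is approached as far as the arm can. A call with a gripper value outside its range is refused whole. The fingers move at their own pace and stop on an object; FORCE is the grip in N (left out, the last holds). Time passes only in rows, so rows that repeat a pose let the fingers close. It gives the time, the measured TCP pose, the force, the opening and the grip force at its end, in the units of the state.
- robot.get_obs(): the state, without advancing time (a new reading comes with each control period).
- robot.camera(name): name is "scene" or "top" or "wrist"; returns the picture (420x560x3 uint8, red, green, blue); there is no depth.
- robot.camera_model(name): a dict with "fx", "fy", "cx", "cy" (pixels), "xyz" and "orientation" of the camera in the world; the wrist camera has in their place "T_tool_cam" (4x4, takes a point from camera to tool coordinates, whose origin is the TCP and whose axes are the flange's). Camera axes: x right, y down, z forward; pixel columns grow to the right and rows downward; lengths in m; the calibration is good to about 2 mm. A picture is of the moment at which its call begins: read the wrist's pose just before it. camera_model takes no time and is no camera call.
- robot.hand_in(): hands the job in; it is judged then, once.
Trained networks look in the newest picture that a camera, given by its name, has taken for a name from the list of things; names that differ only in an ending like _2 or _b are one class to them, and where a whole thing is asked for, a point or a joint stands for the part that bears it (a point fixed in the world has none). Each returns a list of dicts, best first, with "score" (0 to 1); they miss things now and then, are a little off and sometimes report something else, mostly with a low value. They report only what shows in the picture. A call takes as long as a camera call. They do not tell look-alikes from the thing itself.
- robot.search_frame(name, camera): "rect" ([left, top, right, bottom] in pixels, round what is visible of it).
The state is a dict: "time": time; "q": joint angles; "joint_velocities": joint speeds; "joint_torque": joint torques, N m; "position": TCP position; "tool_rot": TCP orientation; "ft_force": force on the tool from outside, world axes, zero at the start; "moment": the same for the moment, N m; "grip_width": finger opening in m; "grip_force": force on a finger pad.
Only numpy, scipy, OpenCV 4.12 (cv2) and the standard library are available. Lean on these libraries where they do the work, as an engineer would, in place of code of your own. Each camera call takes 0.05 s, during which the arm holds its last target. There are 200 camera calls.

## Working session

There is one attempt and no reset: what is moved stays moved. The work goes in short steps, Python scripts to look and compute and a shell command to move; the robot and the scene stay as the last step left them, time stands still between calls to the robot, and variables do not carry over. Pictures are saved under pics/ and viewed, at most 10 in all, crops included, and the job is handed in when it is done.

```bash
ls; mkdir -p pics; cat > h.py <<'E'
import numpy as np, cv2, json
from scipy.spatial.transform import Rotation as R
from rig import robot
def cam(n):
    o=robot.get_obs(); m=robot.camera_model(n)
    K=np.array([[m['fx'],0,m['cx']],[0,m['fy'],m['cy']],[0,0,1]])
    T=np.eye(4)
    if n=='wrist':
        W=np.eye(4);W[:3,:3]=R.from_quat(o['tool_rot']).as_matrix();W[:3,3]=o['position']
        T=W@np.array(m['T_tool_cam'])
    else:
        T[:3,:3]=R.from_quat(m['orientation']).as_matrix();T[:3,3]=m['xyz']
    return K,T
def ray(K,T,uv):
    d=T[:3,:3]@np.linalg.inv(K)@np.array([uv[0],uv[1],1.]); return T[:3,3],d/np.linalg.norm(d)
def atz(K,T,uv,z):
    c,d=ray(K,T,uv); return c+d*(z-c[2])/d[2]
def proj(K,T,p):
    p=np.atleast_2d(p); q=(p-T[:3,3])@T[:3,:3]; q=q@K.T; return q[:,:2]/q[:,2:]
def tri(rays):
    A=np.zeros((3,3));b=np.zeros(3)
    for c,d in rays:
        P=np.eye(3)-np.outer(d,d);A+=P;b+=P@c
    return np.linalg.solve(A,b)
E
python3 - <<'E'
from h import *
np.set_printoptions(precision=3,suppress=True)
o=robot.get_obs(); print({k:np.round(v,3).tolist() for k,v in o.items()})
for n in ['scene','top','wrist']:
    K,T=cam(n); print(n,K[0],T)
    im=robot.camera(n); cv2.imwrite(f'pics/{n}0.png',im[:,:,::-1])
a=cv2.imread('pics/top0.png'); b=cv2.imread('pics/scene0.png')
for n in ['top','scene']:
  for t in ['box','tray','cell_1','lid','bay_a_plus']:
    print(n,t,[(np.round(d['rect']).tolist(),round(d['score'],2)) for d in robot.search_frame(t,n)])
E
```

```text
pics
{'time': 0.0, 'q': [0.951, 0.528, 1.434, -0.0, 1.181, -0.179], 'joint_velocities': [0.001, -0.0, -0.0, 0.0, 0.003, 0.001], 'joint_torque': [0.001, -44.003, -17.659, 0.063, 0.058, -0.0], 'position': [0.266, 0.565, 0.222], 'tool_rot': [0.219, 0.976, -0.001, -0.0], 'ft_force': [0.236, -0.48, 0.766], 'moment': [-0.004, -0.005, -0.001], 'grip_force': 0.0, 'grip_width': 0.087}
scene [472.649   0.    285.543] [[-0.632  0.457 -0.626  1.286]
 [ 0.775  0.372 -0.51   0.681]
 [-0.    -0.808 -0.589  0.781]
 [ 0.     0.     0.     1.   ]]
top [462.959   0.    275.005] [[-0.016 -0.999  0.044  0.453]
 [-1.     0.016 -0.012  0.041]
 [ 0.011 -0.044 -0.999  1.251]
 [ 0.     0.     0.     1.   ]]
wrist [307.097   0.    276.637] [[ 0.429  0.864  0.264  0.193]
 [ 0.903 -0.41  -0.127  0.599]
 [-0.001  0.293 -0.956  0.384]
 [ 0.     0.     0.     1.   ]]
top box [([174.0, 113.0, 290.0, 200.0], 0.82)]
top tray [([333.0, 176.0, 420.0, 218.0], 0.89)]
top cell_1 [([330.0, 144.0, 356.0, 163.0], 0.82), ([227.0, 130.0, 241.0, 156.0], 0.78), ([395.0, 186.0, 404.0, 213.0], 0.68), ([346.0, 189.0, 359.0, 209.0], 0.57), ([256.0, 162.0, 269.0, 190.0], 0.56), ([360.0, 236.0, 383.0, 251.0], 0.56), ([369.0, 188.0, 386.0, 212.0], 0.5), ([252.0, 129.0, 266.0, 156.0], 0.21)]
top lid [([176.0, 116.0, 221.0, 201.0], 0.63), ([225.0, 131.0, 240.0, 161.0], 0.24)]
top bay_a_plus [([231.0, 158.0, 245.0, 195.0], 0.54)]
scene box [([219.0, 188.0, 348.0, 294.0], 0.86), ([295.0, 186.0, 339.0, 224.0], 0.68)]
scene tray [([177.0, 176.0, 244.0, 217.0], 0.72)]
scene cell_1 [([182.0, 216.0, 208.0, 227.0], 0.83), ([197.0, 180.0, 216.0, 195.0], 0.67), ([226.0, 167.0, 251.0, 188.0], 0.54), ([259.0, 256.0, 286.0, 278.0], 0.53), ([262.0, 230.0, 282.0, 250.0], 0.53), ([210.0, 189.0, 233.0, 204.0], 0.53), ([183.0, 174.0, 204.0, 189.0], 0.53)]
scene lid [([276.0, 192.0, 346.0, 279.0], 0.61)]
scene bay_a_plus []
```

```bash
python3 - <<'E'
import cv2
a=cv2.imread('pics/top0.png')[100:270,160:440]; a=cv2.resize(a,(800,486),interpolation=cv2.INTER_CUBIC); cv2.imwrite('pics/topc.png',a)
b=cv2.imread('pics/scene0.png')[130:310,150:390]; b=cv2.resize(b,(800,600),interpolation=cv2.INTER_CUBIC); cv2.imwrite('pics/scenec.png',b)
E
```

```text
(no output)
```

View pics/topc.png

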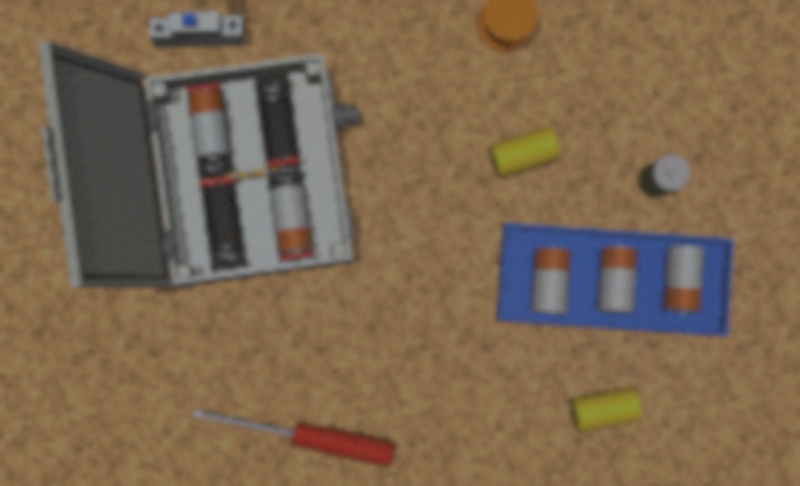

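View pics/scenec.png

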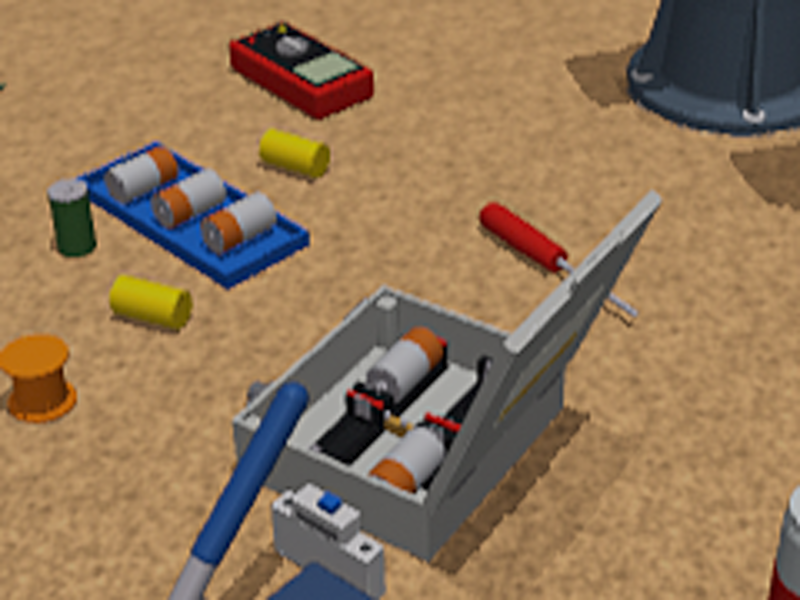

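```bash
python3 - <<'E'
import cv2,numpy as np
b=cv2.imread('pics/scene0.png'); w=cv2.imread('pics/wrist0.png')
b=cv2.resize(b[60:300,290:560],(450,400),interpolation=cv2.INTER_CUBIC); w=cv2.resize(w,(350,262)); 
c=np.zeros((400,800,3),np.uint8); c[:,:450]=b; c[:262,450:]=w; cv2.imwrite('pics/c2.png',c)
E
```

```text
(no output)
```

View pics/c2.png

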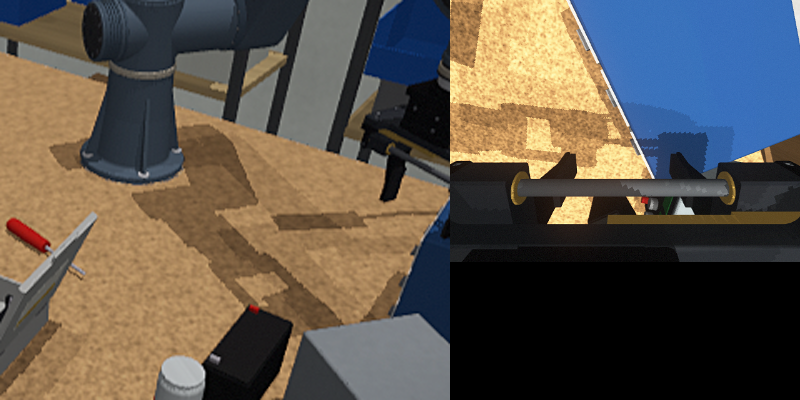

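```bash
python3 -m jog '{"dp":[[0,0,-60],[-609,-226,-60],[-609,-226,-60],[-609,-226,-60],[-609,-226,-60],[-609,-226,-60],[-609,-226,-60],[-609,-226,-60],[-609,-226,-60],[-609,-226,-60],[-609,-226,-60],[-609,-226,-60]],"delta_rot":[[0,0,-0.1],[0,0,-0.56],[0,0,-0.56],[0,0,-0.56],[0,0,-0.56],[0,0,-0.56],[0,0,-0.56],[0,0,-0.56],[0,0,-0.56],[0,0,-0.56],[0,0,-0.56],[0,0,-0.56]],"gripper":[1,1,1,1,1,1,1,1,1,1,1,1]}'
```

```text
time: 1.85
position: [0.6464, 0.1769, 0.2811]
tool_rot: [-0.059, 0.998, 0.0, 0.0]
ft_force: [-0.4, 0.5, -0.7]
grip_width: 0.087
grip_force: 0.0
```

```bash
cat >> h.py <<'E'
def snap(tag):
    K,T=cam('wrist'); im=robot.camera('wrist'); np.savez(f'pics/{tag}.npz',K=K,T=T,im=im)
    return K,T,im
def load(tag):
    d=np.load(f'pics/{tag}.npz'); return d['K'],d['T'],d['im']
E
python3 -c "
from h import *
snap('b1')"
python3 -m jog '{"dp":[[-80,-70,0],[-80,-70,0],[-80,-70,0],[-80,-70,0]],"delta_rot":[[0,0,0],[0,0,0],[0,0,0],[0,0,0]],"gripper":[1,1,1,1]}'
python3 - <<'E'
from h import *
snap('b2')
A=load('b1')[2];B=load('b2')[2]
c=np.zeros((600,800,3),np.uint8); c[:300,:400]=cv2.resize(A,(400,300),interpolation=3);c[300:,:400]=cv2.resize(B,(400,300),interpolation=3)
c[:300,400:]=0
for k,(t,im) in enumerate((('b1',A),('b2',B))):
    K,T,_=load(t); h=cv2.cvtColor(im,cv2.COLOR_RGB2HSV).astype(int)
    m=(((h[...,0]<5)|(h[...,0]>174))&(h[...,1]>150)&(h[...,2]>80)).astype(np.uint8)
    n,l,s,ce=cv2.connectedComponentsWithStats(m)
    print(t,T[:3,3].round(3),[(s[i].tolist(),ce[i].round(1).tolist(),atz(K,T,ce[i],.0295).round(3).tolist()) for i in range(1,n) if s[i,4]>12])
    c[300*k:300*k+300,400:]=cv2.resize(m*255,(400,300))[...,None]
cv2.imwrite('pics/c3.png',c[...,::-1])
E
```

```text
time: 2.3
position: [0.7336, 0.1172, 0.2797]
tool_rot: [-0.058, 0.998, 0.0, -0.001]
ft_force: [-0.7, 0.0, -0.4]
grip_width: 0.087
grip_force: 0.0
b1 [0.566 0.167 0.444] [([179, 91, 24, 4, 51], [191.0, 91.8], [0.549, 0.057, 0.03]), ([232, 152, 24, 4, 59], [243.5, 153.2], [0.618, 0.129, 0.03]), ([185, 159, 24, 5, 95], [196.3, 160.9], [0.635, 0.067, 0.03]), ([447, 197, 67, 51, 1044], [476.1, 212.2], [0.662, 0.463, 0.03]), ([233, 215, 23, 5, 62], [244.7, 217.1], [0.707, 0.138, 0.03]), ([306, 316, 23, 5, 46], [317.1, 317.6], [0.86, 0.266, 0.03]), ([329, 318, 10, 4, 18], [333.5, 319.2], [0.86, 0.293, 0.03])]
b2 [0.653 0.108 0.442] [([231, 16, 27, 5, 101], [243.6, 17.4], [0.546, 0.057, 0.029]), ([285, 87, 26, 5, 103], [296.8, 89.0], [0.617, 0.129, 0.029]), ([235, 96, 25, 4, 88], [247.1, 97.3], [0.634, 0.068, 0.029]), ([518, 135, 42, 19, 399], [540.8, 142.1], [0.645, 0.457, 0.029]), ([285, 158, 24, 4, 62], [296.3, 159.3], [0.704, 0.14, 0.029]), ([386, 265, 17, 3, 23], [393.7, 266.1], [0.844, 0.306, 0.029])]
```

View pics/c3.png

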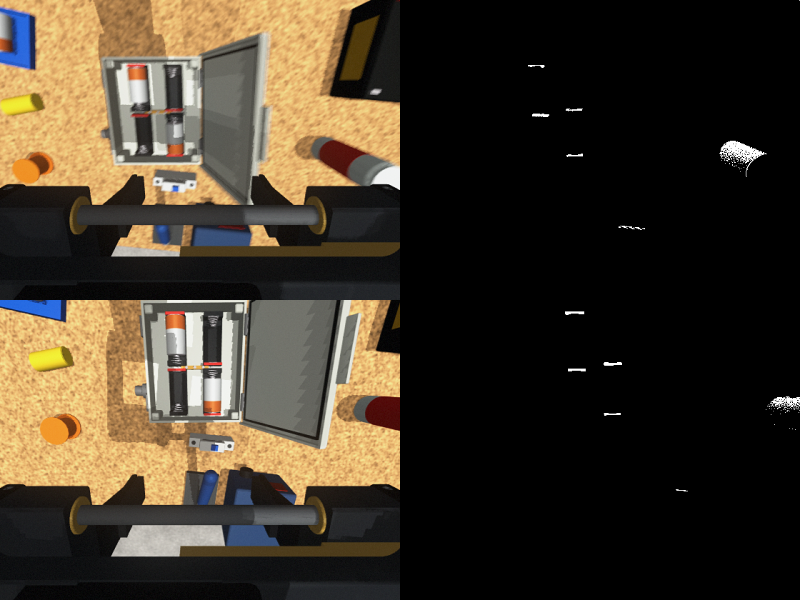

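```bash
cat > fit.py <<'E'
from h import *
from scipy.optimize import least_squares
mod=np.array([[-83.25,-32],[-4.75,32],[4.75,-32],[83.25,32]])/1e3
px={'b1':[[191,91.8],[243.5,153.2],[196.3,160.9],[244.7,217.1]],'b2':[[243.6,17.4],[296.8,89],[247.1,97.3],[296.3,159.3]]}
for i in range(4): print('tri',tri([ray(*load(t)[:2],px[t][i]) for t in px]).round(4))
def pts(p,z):
    c,s=np.cos(p[2]),np.sin(p[2]); xy=mod@np.array([[c,s],[-s,c]])+p[:2]; return np.c_[xy,np.full(4,z)]
def fit(tags,z=None):
    f=lambda p:np.concatenate([(proj(*load(t)[:2],pts(p,z if z else p[3]))-px[t]).ravel() for t in tags])
    r=least_squares(f,[.63,.1,.1,.03]); print(tags,z,r.x.round(4),np.abs(r.fun).max().round(2))
    return r.x
fit(['b1'],.0295);fit(['b2'],.0295);fit(['b1','b2'],.0295);fit(['b1','b2'])
E
python3 fit.py
python3 -m jog '{"dp":[[100,-350,0],[100,-350,0],[100,-350,0],[100,-350,0],[100,-350,0],[100,-350,0],[100,-350,0],[100,-350,0],[100,-350,0]],"delta_rot":[[0,0,0.18],[0,0,0.18],[0,0,0.18],[0,0,0.18],[0,0,0.18],[0,0,0.18],[0,0,0.18],[0,0,0.18],[0,0,0.18]],"gripper":[1,1,1,1,1,1,1,1,1]}'
python3 - <<'E'
from h import *
snap('t1')
E
python3 -m jog '{"dp":[[70,40,50],[70,40,50],[70,40,50]],"delta_rot":[[0,0,0],[0,0,0],[0,0,0]],"gripper":[0.3,0.3,0.3]}'
python3 - <<'E'
from h import *
snap('t2')
c=np.zeros((600,800,3),np.uint8)
for k,t in enumerate(['t1','t2']):
    K,T,im=load(t); c[300*k:300*k+300,:400]=cv2.resize(im,(400,300),interpolation=3)
    h=cv2.cvtColor(im,cv2.COLOR_RGB2HSV).astype(int)
    b=((abs(h[...,0]-110)<12)&(h[...,1]>120)).astype(np.uint8)
    n,l,s,ce=cv2.connectedComponentsWithStats(b); i=1+np.argmax(s[1:,4]); pp=np.argwhere(l==i)[:,::-1].astype(np.int32)
    r=cv2.boxPoints(cv2.minAreaRect(pp)); print(t,T[:3,3].round(3),'tray',r.round(1).tolist(),[atz(K,T,q,.016).round(4).tolist() for q in r])
    m=((h[...,0]>5)&(h[...,0]<14)&(h[...,1]>170)&(h[...,2]>90)).astype(np.uint8)
    n,l,s,ce=cv2.connectedComponentsWithStats(m)
    for i in range(1,n):
        if s[i,4]>200: print('cop',s[i].tolist(),ce[i].round(1).tolist(),atz(K,T,ce[i],.03).round(3).tolist())
    print([(np.round(d['rect'],1).tolist(),round(d['score'],2)) for d in robot.search_frame('cell_1','wrist')] if t=='t2' else '')
    c[300*k:300*k+300,400:]=cv2.resize(b*120+m*255,(400,300))[...,None]
cv2.imwrite('pics/c4.png',c[...,::-1])
print(robot.get_obs()['position'])
E
```

```text
tri [0.549  0.0583 0.038 ]
tri [0.6175 0.1293 0.032 ]
tri [0.6343 0.0688 0.0365]
tri [0.7026 0.1394 0.0426]
['b1'] 0.0295 [0.6274 0.0978 0.1129 0.03  ] 0.96
['b2'] 0.0295 [0.6255 0.0986 0.1211 0.03  ] 0.66
['b1', 'b2'] 0.0295 [0.6263 0.0983 0.1173 0.03  ] 1.5
['b1', 'b2'] None [0.6263 0.0985 0.1174 0.0319] 1.64
time: 3.25
position: [0.6742, -0.2415, 0.2812]
tool_rot: [0.032, 1.0, 0.0, -0.0]
ft_force: [-0.5, 0.7, 0.2]
grip_width: 0.087
grip_force: 0.0
time: 3.6
position: [0.5962, -0.1856, 0.2241]
tool_rot: [0.028, 1.0, 0.006, -0.012]
ft_force: [0.0, -0.6, -0.8]
grip_width: 0.0706
grip_force: 0.0
t1 [ 0.593 -0.236  0.444] tray [[179.0, 94.4000015258789], [181.0, 13.800000190734863], [357.0, 18.299999237060547], [355.0, 98.9000015258789]] [[0.5576, -0.3616, 0.016], [0.4665, -0.3446, 0.016], [0.4852, -0.1306, 0.016], [0.5781, -0.1322, 0.016]]
cop [205, 31, 24, 19, 413] [216.9, 39.6] [0.5, -0.302, 0.03]
cop [306, 59, 25, 18, 420] [318.1, 67.2] [0.539, -0.181, 0.03]
cop [257, 63, 24, 18, 399] [268.3, 71.2] [0.539, -0.243, 0.03]
cop [500, 64, 27, 21, 422] [513.3, 74.2] [0.562, 0.06, 0.03]
c
[... 234 characters left out ...]
30517578]] [[0.557, -0.3656, 0.016], [0.4677, -0.3453, 0.016], [0.4865, -0.1317, 0.016], [0.5783, -0.1371, 0.016]]
cop [151, 107, 28, 17, 402] [163.5, 115.0] [0.502, -0.304, 0.03]
cop [262, 136, 27, 17, 416] [275.3, 143.8] [0.541, -0.182, 0.03]
cop [208, 139, 28, 17, 418] [221.4, 147.5] [0.541, -0.243, 0.03]
cop [469, 142, 28, 20, 448] [482.6, 152.6] [0.565, 0.058, 0.03]
cop [521, 245, 27, 14, 306] [534.2, 251.8] [0.695, 0.14, 0.03]
[([151.6, 103.3, 186.1, 161.3], 0.88), ([202.5, 105.3, 236.7, 158.3], 0.88), ([270.5, 207.1, 326.1, 244.5], 0.85), ([515.9, 208.6, 550.1, 259.5], 0.7), ([260.3, 94.9, 294.2, 155.5], 0.6), ([465.4, 139.4, 499.9, 193.0], 0.58)]
[ 0.60662719 -0.19232155  0.23030465]
```

View pics/c4.png

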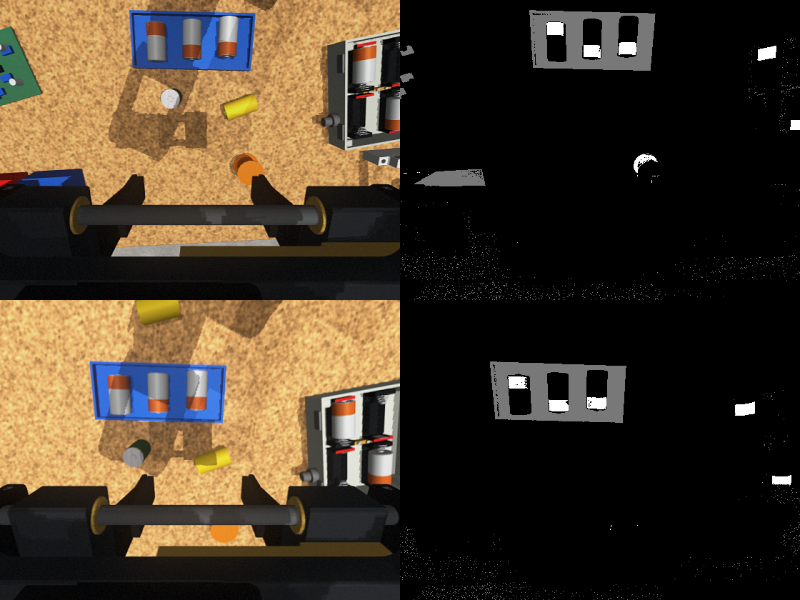

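```bash
cat > cells.py <<'E'
from h import *
import sys
def cells(t,show=True):
    K,T,im=load(t); h=cv2.cvtColor(im,cv2.COLOR_RGB2HSV).astype(int); out=[]
    b=((abs(h[...,0]-110)<12)&(h[...,1]>120)).astype(np.uint8)
    n,l,s,ce=cv2.connectedComponentsWithStats(b); i=1+np.argmax(s[1:,4])
    tr=(l==i).astype(np.uint8); hull=cv2.convexHull(np.argwhere(tr)[:,::-1].astype(np.int32)); f=np.zeros_like(tr); cv2.fillConvexPoly(f,hull,1)
    cop=((h[...,0]>5)&(h[...,0]<14)&(h[...,1]>170)&(h[...,2]>90))
    c=cv2.morphologyEx(f&(1-tr),cv2.MORPH_OPEN,np.ones((7,7),np.uint8))
    n,l,s,ce=cv2.connectedComponentsWithStats(c)
    for i in range(1,n):
        if s[i,4]<800: continue
        r=cv2.minAreaRect(np.argwhere(l==i)[:,::-1].astype(np.int32))
        q=cv2.boxPoints(r); w=np.array([atz(K,T,x,.0215) for x in q])[:,:2]; m=atz(K,T,r[0],.0215)[:2]
        e=[w[1]-w[0],w[2]-w[1]]; e.sort(key=np.linalg.norm); a=e[1]; a=a*np.sign(a[0])
        cc=atz(K,T,np.argwhere((l==i)&cop)[:,::-1].mean(0),.03)[:2]
        out.append((m,np.degrees(np.arctan2(a[1],a[0])),r[0]))
        print(t,'cell',m.round(4),'yaw',out[-1][1].round(1),'size',[np.linalg.norm(x).round(4) for x in e],'nub',np.sign((cc-m)@a))
    return out
if __name__=='__main__':
    ts=sys.argv[1:]; o=[sorted(cells(t),key=lambda x:x[2][0]) for t in ts]
    if len(ts)>1:
        for k in range(len(o[0])): print('tri',tri([ray(*load(t)[:2],o[j][k][2]) for j,t in enumerate(ts)]).round(4))
E
python3 -c "
from h import *
snap('t3'); print(robot.get_obs()['position'])"
python3 -m jog '{"dp":[[1,-70,30],[1,-70,30],[1,-70,30],[1,-70,30],[1,-70,30],[1,-70,30]],"delta_rot":[[0,0,0.03],[0,0,0.03],[0,0,0.03],[0,0,0.03],[0,0,0.03],[0,0,0.03]],"gripper":[0.15,0.15,0.15,0.15,0.15,0.15]}'
python3 -c "
from h import *
snap('t4'); o=robot.get_obs();print(o['position'],o['tool_rot'],o['q'])"
python3 cells.py t3 t4
```

```text
[ 0.60903354 -0.1943346   0.23189369]
time: 4.35
position: [0.6037, -0.2655, 0.202]
tool_rot: [0.045, 0.999, -0.0, 0.001]
ft_force: [0.9, 0.4, 0.6]
grip_width: 0.05
grip_force: 0.0
[ 0.60345133 -0.26550014  0.20183618] [ 4.45949350e-02  9.99004830e-01 -2.88488061e-04  7.47059527e-04] [-5.83781611e-01  5.95539949e-01  1.36282408e+00  2.93975395e-04
  1.18165025e+00 -2.06546977e+00]
t3 cell [ 0.5202 -0.1803] yaw -6.3 size [np.float64(0.0322), np.float64(0.0629)] nub 1.0
t3 cell [ 0.5209 -0.2431] yaw -5.3 size [np.float64(0.0315), np.float64(0.063)] nub 1.0
t3 cell [ 0.5202 -0.305 ] yaw -3.5 size [np.float64(0.0345), np.float64(0.063)] nub -1.0
t4 cell [ 0.5196 -0.1797] yaw -6.4 size [np.float64(0.0334), np.float64(0.0633)] nub 1.0
t4 cell [ 0.5203 -0.2421] yaw -3.6 size [np.float64(0.0321), np.float64(0.0629)] nub 1.0
t4 cell [ 0.5192 -0.3047] yaw -5.0 size [np.float64(0.0328), np.float64(0.0628)] nub -1.0
tri [ 0.5197 -0.3045  0.0228]
tri [ 0.5206 -0.2424  0.0266]
tri [ 0.5199 -0.1803  0.0241]
```

```bash
python3 -m jog '{"dp":[[80,-47,60],[80,-47,110],[80,-47,150],[80,-47,190],[80,-47,190],[80,-47,190],[80,-47,190],[80,-47,190],[80,-47,190],[80,-47,190],[80,-47,190],[80,-47,190]],"delta_rot":[[0,0,0],[0,0,0],[0,0,0],[0,0,0],[0,0,0],[0,0,0],[0,0,0],[0,0,0],[0,0,0],[0,0,0],[0,0,0],[0,0,0]],"gripper":[0.15,0.15,0.15,0.15,0.15,0.15,-1,-1,-1,-1,-1,-1]}' 25
cat fit.py >/dev/null; python3 - <<'E'
from h import *
# plan: bay plus points & directions in world from box fit
p=(.6263,.0984,.1174); c,s=np.cos(p[2]),np.sin(p[2]); M=np.array([[c,-s],[s,c]])
for n,q in (('right',[.0025+.0045,-.032]),('left',[-.007,.032])): print(n,(M@q+p[:2]).round(4))
E
```

```text
time: 5.6
position: [0.5205, -0.3046, 0.0131]
tool_rot: [0.046, 0.999, 0.0, 0.002]
ft_force: [2.3, 4.9, 2.9]
grip_width: 0.0321
grip_force: 25.0
right [0.637  0.0674]
left [0.6156 0.1294]
```

```bash
python3 -m jog '{"dp":[[0,0,-50],[0,0,-100],[-145,400,-247],[-145,400,-247],[-145,400,-247],[-145,400,-247],[-145,400,-247],[-145,400,-247],[-145,400,-247],[-145,400,-247],[-145,400,-247],[-145,400,-247]],"delta_rot":[[0,0,0],[0,0,0],[0,0,-0.208],[0,0,-0.208],[0,0,-0.208],[0,0,-0.208],[0,0,-0.208],[0,0,-0.208],[0,0,-0.208],[0,0,-0.208],[0,0,-0.208],[0,0,-0.208]],"gripper":[-1,-1,-1,-1,-1,-1,-1,-1,-1,-1,-1,-1]}'
python3 -m jog '{"dp":[[0,0,0],[0,0,0],[0,0,0]],"delta_rot":[[0,0,0],[0,0,0],[0,0,0]],"gripper":[-1,-1,-1]}'
python3 - <<'E'
from h import *
from scipy.optimize import least_squares
o=robot.get_obs(); print(o['position'],o['tool_rot'],o['ft_force'],o['grip_width'])
K,T,im=snap('b3'); h=cv2.cvtColor(im,cv2.COLOR_RGB2HSV).astype(int)
m=(((h[...,0]<5)|(h[...,0]>174))&(h[...,1]>150)&(h[...,2]>80)).astype(np.uint8)
n,l,s,ce=cv2.connectedComponentsWithStats(m); ce=ce[[i for i in range(1,n) if s[i,4]>25]]
print([(x.round(1).tolist(),atz(K,T,x,.0295).round(4).tolist()) for x in ce])
mod=np.array([[-83.25,-32],[-4.75,32],[4.75,-32],[83.25,32]])/1e3
def pts(p):
    c,s=np.cos(p[2]),np.sin(p[2]); return np.c_[mod@np.array([[c,s],[-s,c]])+p[:2],np.full(4,.0295)]
q=proj(K,T,pts([.6263,.0984,.1174])); sel=[ce[np.argmin(np.linalg.norm(ce-x,axis=1))] for x in q]
r=least_squares(lambda p:(proj(K,T,pts(p))-sel).ravel(),[.6263,.0984,.1174]); print(r.x.round(4),r.fun.round(2))
cv2.imwrite('pics/b3.png',im[...,::-1])
E
```

```text
time: 6.8
position: [0.7026, 0.0862, 0.2626]
tool_rot: [-0.062, 0.998, 0.001, 0.005]
ft_force: [-1.1, -0.7, -1.2]
grip_width: 0.0323
grip_force: 25.0
time: 7.1
position: [0.6984, 0.0777, 0.2574]
tool_rot: [-0.058, 0.998, -0.0, -0.001]
ft_force: [-0.3, -0.0, -1.7]
grip_width: 0.0324
grip_force: 25.0
[0.69835721 0.07770539 0.25742975] [-5.76891693e-02  9.98334192e-01 -1.22681902e-04 -8.86138523e-04] [-0.31179211 -0.03880099 -1.74452348] 0.03240150080687643
[([273.9, 51.3], [0.5468, 0.0573, 0.0295]), ([326.2, 122.1], [0.6172, 0.1295, 0.0295]), ([274.5, 130.3], [0.6341, 0.0678, 0.0295]), ([553.2, 190.4], [0.6684, 0.4371, 0.0295]), ([324.1, 192.7], [0.7052, 0.1408, 0.0295])]
[0.6258 0.0988 0.1183] [-0.07  0.07  0.45  0.13 -0.13  0.16 -0.26 -0.41]
```

View pics/b3.png

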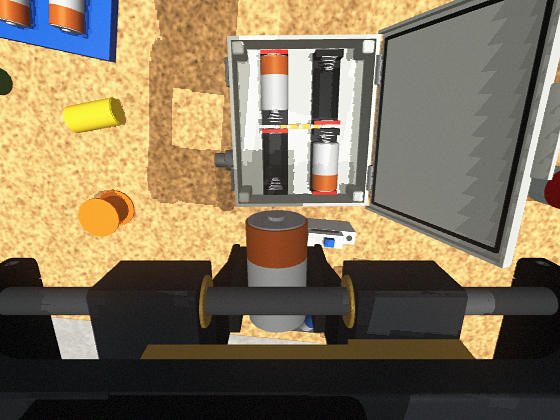

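```bash
cat > plan.py <<'E'
from h import *
import sys
B=(.6258,.0988,.1183)
c,s=np.cos(B[2]),np.sin(B[2]); ex=np.array([c,s,0]); ey=np.array([-s,c,0]); up=np.array([0,0,1.])
HOLD={'R':(np.array([.007,-.032]),-1),'L':(np.array([-.007,.032]),1)}
def frame(hold):
    q,sg=HOLD[hold]; P=np.array([B[0],B[1],.0245])+q[0]*ex+q[1]*ey; return P,sg*ex
def target(hold,cx,cz,th,phi=0,delta=0,dz=8.4,lat=0):
    """flat-end centre cx,cz mm rel. plus point; th pitch deg nub up; phi roll deg; tool y kept along +box y"""
    P,e=frame(hold); th,phi=np.radians([th,phi])
    a=np.cos(th)*e+np.sin(th)*up; ctr=P+(cx*e+cz*up+lat*ey)/1e3+.03075*a
    sx=1 if hold=='R' else -1   # tool x = sx * nub axis
    x=sx*a; y=ey; z=np.cross(x,y)
    if hold=='L': pass
    Rm=np.c_[x,y,z]@R.from_rotvec([phi,0,0]).as_matrix()
    t=ctr-sx*delta/1e3*Rm[:,0]*1+dz/1e3*Rm[:,2]
    return t,Rm
def delta(t,Rm):
    o=robot.get_obs(); R0=R.from_quat(o['tool_rot']).as_matrix()
    return (R0.T@(t-o['position'])*1e3).round(1).tolist(),R.from_matrix(R0.T@Rm).as_rotvec().round(3).tolist(),t.round(4).tolist()
def where(hold,delta_=0,dz=8.4):
    "flat-centre cx,lat,cz and pitch from measured pose"
    o=robot.get_obs(); Rm=R.from_quat(o['tool_rot']).as_matrix(); P,e=frame(hold); sx=1 if hold=='R' else -1
    a=sx*Rm[:,0]; ctr=o['position']+sx*delta_/1e3*Rm[:,0]-dz/1e3*Rm[:,2]; C=(ctr-.03075*a-P)*1e3
    return [round(float(v),1) for v in (C@e,C@ey,C[2],np.degrees(np.arcsin(a[2])))], np.round(o['ft_force'],1).tolist()
E
python3 - <<'E'
from plan import *
o=robot.get_obs(); m=robot.camera_model('wrist'); Tc=np.array(m['T_tool_cam']); K=load('b3')[0]
for d in (-2,0,2): print(d,proj(K,Tc,np.array([[30.75+d,0,-8.4],[28.75+d,0,-24.9],[28.75+d,0,8.1],[28.75+d,16.5,-8.4]])/1e3).round(1).tolist())
for a in ((-52,25,27),(-52,3,27),(-64,2,27),(-64,1,0)): print(a,delta(*target('R',*a,delta=1)))
print(where('R',1))
E
```

```text
-2 [[276.6, 219.5], [276.6, 234.5], [276.6, 213.7], [307.6, 223.0]]
0 [[276.5, 215.9], [276.6, 230.6], [276.6, 210.4], [307.7, 219.5]]
2 [[276.5, 212.3], [276.5, 226.7], [276.6, 207.1], [307.8, 215.9]]
(-52, 25, 27) ([40.7, -2.5, 202.0], [0.001, 0.47, -0.003], [0.6581, 0.0704, 0.0555])
(-52, 3, 27) ([40.7, -2.5, 224.0], [0.001, 0.47, -0.003], [0.6581, 0.0704, 0.0335])
(-64, 2, 27) ([28.7, -2.5, 224.9], [0.001, 0.47, -0.003], [0.67, 0.0718, 0.0325])
(-64, 1, 0) ([28.1, -2.5, 240.4], [-0.0, -0.002, -0.003], [0.6705, 0.0719, 0.0171])
([-92.5, 2.3, 241.3, 0.1], [-1.3, 0.2, -2.2])
```

```bash
python3 - <<'E'
from h import *
K,T,im=load('b3')
print([(r,im[r,270:284].mean(0).astype(int).tolist()) for r in range(204,242,1)])
E
python3 -m jog '{"dp":[[41,-2.5,50],[41,-2.5,100],[41,-2.5,150],[41,-2.5,202],[41,-2.5,202],[41,-2.5,202],[41,-2.5,202],[41,-2.5,202]],"delta_rot":[[0,0.15,0],[0,0.3,0],[0,0.47,0],[0,0.47,0],[0,0.47,0],[0,0.47,0],[0,0.47,0],[0,0.47,0]],"gripper":[-1,-1,-1,-1,-1,-1,-1,-1]}'
python3 -c "
from plan import *
print(where('R',1))"
```

```text
[(204, [153, 154, 143]), (205, [149, 151, 142]), (206, [181, 160, 130]), (207, [222, 170, 103]), (208, [227, 176, 108]), (209, [234, 181, 110]), (210, [124, 105, 88]), (211, [81, 78, 79]), (212, [88, 82, 81]), (213, [88, 82, 81]), (214, [88, 82, 80]), (215, [88, 83, 81]), (216, [87, 82, 80]), (217, [103, 97, 96]), (218, [132, 126, 126]), (219, [131, 125, 124]), (220, [126, 121, 121]), (221, [98, 94, 91]), (222, [85, 79, 78]), (223, [86, 80, 79]), (224, [87, 81, 80]), (225, [87, 82, 79]), (226, [87, 81, 80]), (227, [85, 79, 78]), (228, [98, 93, 92]), (229, [138, 134, 136]), (230, [119, 101, 91]), (231, [112, 51, 22]), (232, [146, 70, 31]), (233, [146, 71, 32]), (234, [145, 71, 33]), (235, [145, 71, 32]), (236, [144, 69, 32]), (237, [144, 70, 32]), (238, [144, 70, 32]), (239, [143, 69, 32]), (240, [144, 69, 31]), (241, [144, 69, 32])]
time: 7.95
position: [0.6613, 0.0716, 0.0604]
tool_rot: [-0.057, 0.972, -0.014, -0.229]
ft_force: [1.0, -0.3, -2.1]
grip_width: 0.0322
grip_force: 25.0
([-55.4, 0.7, 30.2, 26.5], [1.0, -0.3, -2.1])
```

```bash
python3 -m jog '{"dp":[[0,0,0],[0,0,0]],"delta_rot":[[0,0,0],[0,0,0]],"gripper":[-1,-1]}'
python3 -c "
from plan import *
print(where('R',0))
for a in ((-52,8,27),(-52,3,27),(-60,3,27),(-64,2,27)): print(delta(*target('R',*a)))"
```

```text
time: 8.15
position: [0.6601, 0.0719, 0.0586]
tool_rot: [-0.057, 0.971, -0.014, -0.23]
ft_force: [-0.4, 0.2, -1.5]
grip_width: 0.0324
grip_force: 25.0
([-55.1, 1.2, 27.8, 26.7], [-0.4, 0.2, -1.5])
([-6.1, -1.3, 19.0], [-0.0, 0.006, -0.001], [0.6572, 0.0703, 0.039])
([-8.3, -1.3, 23.4], [-0.0, 0.006, -0.001], [0.6572, 0.0703, 0.034])
([-15.5, -1.3, 19.8], [-0.0, 0.006, -0.001], [0.6651, 0.0712, 0.034])
([-19.5, -1.2, 18.9], [-0.0, 0.006, -0.001], [0.6691, 0.0717, 0.033])
```

```bash
python3 -m jog '{"dp":[[-4,-1.3,12],[-6,-1.3,19],[-8.3,-1.3,23.4],[-8.3,-1.3,23.4],[-8.3,-1.3,23.4],[-8.3,-1.3,23.4]],"delta_rot":[[0,0,0],[0,0.006,0],[0,0.006,0],[0,0.006,0],[0,0.006,0],[0,0.006,0]],"gripper":[-1,-1,-1,-1,-1,-1]}'
python3 -c "
from plan import *
print(where('R',0))
for a in ((-60,3,27),(-62,2,27),(-64,2,27)): print(delta(*target('R',*a)))"
```

```text
time: 8.75
position: [0.656, 0.0702, 0.0312]
tool_rot: [-0.057, 0.97, -0.014, -0.235]
ft_force: [-0.3, -0.1, -1.3]
grip_width: 0.0324
grip_force: 25.0
([-50.8, 0.0, 0.1, 27.3], [-0.3, -0.1, -1.3])
([-6.8, -0.1, -6.6], [0.0, -0.005, -0.001], [0.6651, 0.0712, 0.034])
([-9.1, -0.1, -6.7], [0.0, -0.005, -0.001], [0.6671, 0.0715, 0.033])
([-10.9, -0.1, -7.6], [0.0, -0.005, -0.001], [0.6691, 0.0717, 0.033])
```

```bash
python3 -m jog '{"dp":[[-2,0,-2],[-4.5,0,-4],[-7,0,-5.5],[-7,0,-5.5],[-7,0,-5.5]],"delta_rot":[[0,0,0],[0,0,0],[0,0,0],[0,0,0],[0,0,0]],"gripper":[-1,-1,-1,-1,-1]}' 35
python3 -c "
from plan import *
print(where('R',0))
for a in ((-62,1.5,27),(-63,1.5,27),(-64,1.5,27)): print(delta(*target('R',*a)))"
```

```text
time: 9.25
position: [0.6639, 0.0712, 0.033]
tool_rot: [-0.057, 0.97, -0.014, -0.236]
ft_force: [-2.8, -1.2, 0.2]
grip_width: 0.0321
grip_force: 35.0
([-58.7, 0.1, 1.8, 27.4], [-2.8, -1.2, 0.2])
([-3.1, -0.1, -1.0], [0.0, -0.007, -0.001], [0.6671, 0.0715, 0.0325])
([-4.0, -0.1, -1.5], [0.0, -0.007, -0.001], [0.6681, 0.0716, 0.0325])
([-4.9, -0.1, -2.0], [0.0, -0.007, -0.001], [0.6691, 0.0717, 0.0325])
```

```bash
python3 -m jog '{"dp":[[-2.5,0,-1],[-5.3,0,-2.2],[-5.3,0,-2.2],[-5.3,0,-2.2],[-5.3,0,-2.2]],"delta_rot":[[0,0,0],[0,0,0],[0,0,0],[0,0,0],[0,0,0]],"gripper":[-1,-1,-1,-1,-1]}'
python3 -c "
from plan import *
for i in range(4): print(where('R',0)); robot.camera('wrist')
for a in ((-64,1.5,20),(-64.5,1,10),(-64.5,.5,3),(-63,.5,0)): print(delta(*target('R',*a)))"
```

```text
time: 9.75
position: [0.6686, 0.0718, 0.0328]
tool_rot: [-0.057, 0.97, -0.014, -0.238]
ft_force: [-5.8, -1.0, 1.2]
grip_width: 0.0324
grip_force: 35.0
([-63.5, 0.1, 1.6, 27.6], [-5.8, -1.0, 1.2])
([-63.5, 0.1, 1.6, 27.5], [-6.4, -0.9, 2.2])
([-63.5, 0.1, 1.6, 27.5], [-5.8, -1.8, 2.1])
([-63.5, 0.1, 1.6, 27.5], [-5.0, -1.2, 1.2])
([-1.9, -0.1, 3.8], [0.001, -0.132, -0.001], [0.6685, 0.0717, 0.0286])
([-5.1, -0.1, 8.9], [0.0, -0.306, -0.001], [0.6691, 0.0717, 0.0226])
([-7.7, -0.1, 12.5], [0.0, -0.428, -0.001], [0.6696, 0.0718, 0.0182])
([-7.5, -0.1, 14.4], [0.0, -0.481, -0.001], [0.6686, 0.0717, 0.0166])
```

```bash
python3 -m jog '{"dp":[[-2.3,0,-1.1],[-2.3,0,-1.1],[-3.7,0,2.9],[-5,0,5.4],[-6.5,0,7.9],[-6.5,0,7.9],[-6.5,0,7.9]],"delta_rot":[[0,0,0],[0,0,0],[0,-0.13,0],[0,-0.22,0],[0,-0.306,0],[0,-0.306,0],[0,-0.306,0]],"gripper":[-1,-1,-1,-1,-1,-1,-1]}'
python3 -c "
from plan import *
for i in range(3): print(where('R',0)); robot.camera('wrist')
for a in ((-66,1,5),(-66,.5,0),(-65,0,0)): print(delta(*target('R',*a)))"
```

```text
time: 10.65
position: [0.6692, 0.072, 0.0222]
tool_rot: [-0.058, 0.994, -0.005, -0.088]
ft_force: [-6.7, -1.1, -1.2]
grip_width: 0.0319
grip_force: 35.0
([-64.7, 0.2, 0.6, 10.1], [-6.7, -1.1, -1.2])
([-64.8, 0.2, 0.4, 10.1], [-6.0, -1.8, -0.1])
([-64.9, 0.2, 0.4, 10.1], [-6.0, -2.3, 0.1])
([-1.8, -0.3, 1.9], [0.001, -0.09, -0.001], [0.6709, 0.0719, 0.0198])
([-2.9, -0.3, 5.0], [0.001, -0.177, -0.001], [0.6715, 0.072, 0.0166])
([-2.0, -0.3, 5.6], [0.001, -0.177, -0.001], [0.6705, 0.0719, 0.0161])
```

```bash
python3 -m jog '{"dp":[[-1.8,0,1.9],[-2.4,0,3.5],[-2.9,0,5],[-2.9,0,5],[-2.9,0,5]],"delta_rot":[[0,-0.09,0],[0,-0.13,0],[0,-0.177,0],[0,-0.177,0],[0,-0.177,0]],"gripper":[-1,-1,-1,-1,-1]}'
python3 -c "
from plan import *
for i in range(3): print(where('R',0)); robot.camera('wrist')
for a in ((-62,0,0),(-61.5,-1,0)): print(delta(*target('R',*a)))"
```

```text
time: 11.3
position: [0.6706, 0.0722, 0.0166]
tool_rot: [-0.059, 0.998, 0.0, -0.001]
ft_force: [-7.8, -2.0, 1.8]
grip_width: 0.0323
grip_force: 35.0
([-65.2, 0.3, 0.5, 0.1], [-7.8, -2.0, 1.8])
([-65.2, 0.3, 0.4, 0.1], [-8.4, -1.0, 3.3])
([-65.2, 0.3, 0.5, 0.1], [-7.8, -0.8, 2.6])
([3.2, -0.3, 0.5], [0.001, -0.002, -0.001], [0.6676, 0.0715, 0.0161])
([3.7, -0.3, 1.5], [0.001, -0.002, -0.001], [0.6671, 0.0715, 0.0151])
```

```bash
python3 -m jog '{"dp":[[1.5,0,0.3],[3,0,1],[3.3,0,1.3],[3.3,0,1.3],[3.3,0,1.3]],"delta_rot":[[0,0,0],[0,0,0],[0,0,0],[0,0,0],[0,0,0]],"gripper":[-1,-1,-1,-1,-1]}'
python3 -c "
from plan import *
print(where('R',0))"
python3 -m jog '{"dp":[[0,0,0],[0,0,0],[0,0,-1],[0,0,-40],[0,0,-90],[0,0,-130],[0,0,-130],[0,0,-130]],"delta_rot":[[0,0,0],[0,0,0],[0,0,0],[0,0,0],[0,0,0],[0,0,0],[0,0,0],[0,0,0]],"gripper":[0.1,0.1,0.1,0.1,0.1,0.1,0.1,0.1]}'
```

```text
time: 11.95
position: [0.6707, 0.0722, 0.0166]
tool_rot: [-0.059, 0.998, 0.0, 0.003]
ft_force: [-5.7, -0.3, 5.2]
grip_width: 0.0321
grip_force: 35.0
([-65.1, 0.2, 0.7, -0.3], [-5.7, -0.3, 5.2])
time: 12.75
position: [0.6715, 0.0719, 0.1473]
tool_rot: [-0.059, 0.998, 0.0, 0.006]
ft_force: [-0.4, -0.4, 0.6]
grip_width: 0.0483
grip_force: 0.0
```

```bash
python3 - <<'E'
from h import *
K,T,im=snap('v1'); print(T[:3,3].round(3))
robot.camera('scene')
s=robot.camera('scene')
a=cv2.resize(im[0:300,180:460],(560,600),interpolation=3); b=cv2.resize(s[180:300,215:350],(240,213),interpolation=3)
c=np.zeros((600,800,3),np.uint8); c[:,:560]=a; c[:213,560:]=b; cv2.imwrite('pics/v1.png',c[...,::-1])
E
```

```text
[0.589 0.062 0.309]
```

View pics/v1.png

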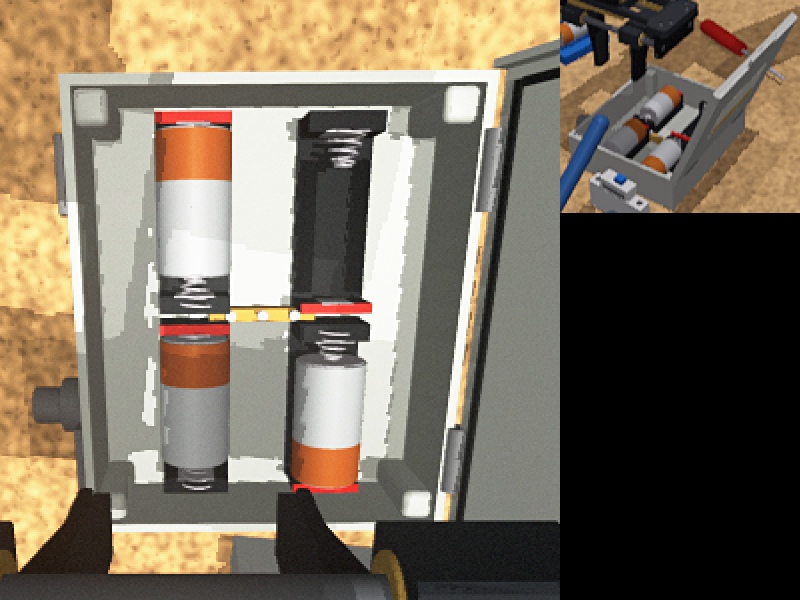

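```bash
python3 -m jog '{"dp":[[0,0,-28],[0,50,-28],[0,90,-28],[0,110,-28],[0,125,-28],[0,140,-28],[0,150,-28],[0,160,-28],[0,168,-28],[0,168,-28]],"delta_rot":[[0,0,0],[0,0,0],[0,0,0],[0,0,0],[0,0,0],[0,0,0],[0,0,0],[0,0,0],[0,0,0],[0,0,0]],"gripper":[0.1,0.1,0.1,0.1,0.1,0.1,0.1,0.1,0.1,0.1]}'
python3 - <<'E'
from plan import *
o=robot.get_obs(); d=np.array(o['position'])-[B[0],B[1],0]; print(o['ft_force'],d@ex,d@ey,d[2],o['q'])
K,T,im=snap('l1'); cv2.imwrite('pics/l1.png',im[...,::-1])
# project lid free-edge corners for several angles
for a in (1.85,2.0,2.1,2.2):
    P=[np.array([B[0],B[1],.052])+x*ex+(.084+.17*np.cos(a)*-1*-1 if 0 else .084-.17*np.cos(a))*ey+.17*np.sin(a)*up for x in (-.097,.097)]
    print(a,proj(K,T,np.array(P)).round(0).tolist())
E
```

```text
time: 13.9
position: [0.6504, 0.2397, 0.1738]
tool_rot: [-0.059, 0.998, 0.001, 0.004]
ft_force: [-0.1, 0.2, 0.2]
grip_width: 0.0479
grip_force: 0.0
[-0.07062892  0.2185717   0.21901345] 0.041056264373991076 0.1370424576990933 0.17382497492334723 [ 1.92084725e-01  6.68610085e-01  1.29804468e+00  5.59295195e-04
  1.16744432e+00 -1.49632980e+00]
1.85 [[256.0, -69.0], [265.0, 398.0]]
2.0 [[327.0, -55.0], [310.0, 384.0]]
2.1 [[364.0, -44.0], [335.0, 372.0]]
2.2 [[393.0, -33.0], [357.0, 359.0]]
```

View pics/l1.png

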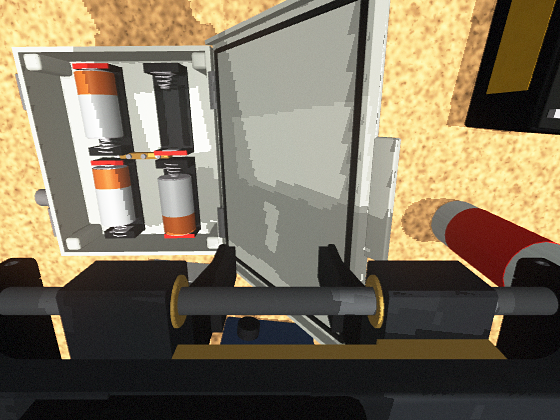

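```bash
python3 -m jog '{"dp":[[0,5,0],[0,10,0],[0,14,0],[0,14,0]],"delta_rot":[[0,0,0],[0,0,0],[0,0,0],[0,0,0]],"gripper":[0.1,0.1,0.1,0.1]}'
python3 - <<'E'
from plan import *
o=robot.get_obs(); d=np.array(o['position'])-[B[0],B[1],0]; print(o['ft_force'],d@ey,d[2])
K,T,im=snap('l2')
g=cv2.cvtColor(im,cv2.COLOR_RGB2GRAY)
for a in (2.1,2.15,2.2):
    P=[np.array([B[0],B[1],.052])+x*ex+(.084-.17*np.cos(a))*ey+.17*np.sin(a)*up for x in (-.097,.097)]
    q=proj(K,T,np.array(P)); f=lambda r:q[0,0]+(q[1,0]-q[0,0])*(r-q[0,1])/(q[1,1]-q[0,1]); print(a,[round(f(r)) for r in (20,60,100)])
for r in (20,60,100): print(r,g[r,330:420:3].tolist())
E
```

```text
time: 14.35
position: [0.6499, 0.2444, 0.1742]
tool_rot: [-0.059, 0.998, -0.008, 0.003]
ft_force: [1.9, -18.1, 2.7]
grip_width: 0.0475
grip_force: 8.2
[  1.86158426 -18.12090268   2.70553985] 0.14176714728950163 0.1741664191601952
2.1 [347, 344, 342]
2.15 [362, 360, 357]
2.2 [377, 373, 370]
20 [170, 174, 170, 174, 171, 171, 175, 132, 24, 26, 14, 168, 168, 224, 224, 224, 225, 212, 232, 190, 210, 198, 195, 209, 218, 214, 230, 210, 184, 227]
60 [171, 170, 172, 170, 171, 170, 131, 49, 33, 26, 177, 168, 223, 224, 224, 232, 191, 171, 210, 231, 237, 224, 214, 230, 233, 234, 238, 231, 234, 237]
100 [173, 171, 172, 172, 173, 129, 127, 37, 31, 155, 189, 238, 237, 237, 179, 218, 205, 191, 192, 223, 227, 220, 229, 234, 235, 200, 199, 228, 239, 225]
```

```bash
python3 -m jog '{"dp":[[0,-50,0],[179,-406,30],[179,-406,60],[179,-406,80],[179,-406,80],[179,-406,80],[179,-406,80],[179,-406,80],[179,-406,80],[179,-406,80],[179,-406,80],[179,-406,80]],"delta_rot":[[0,0,0],[0,0,0.1],[0,0,0.214],[0,0,0.214],[0,0,0.214],[0,0,0.214],[0,0,0.214],[0,0,0.214],[0,0,0.214],[0,0,0.214],[0,0,0.214],[0,0,0.214]],"gripper":[0.15,0.15,0.15,0.15,0.15,0.15,0.15,0.15,0.15,0.15,0.15,0.15]}'
python3 -m jog '{"dp":[[0,0,0]],"delta_rot":[[0,0,0]],"gripper":[0.15]}'
python3 - <<'E'
from h import *
K,T,im=snap('t5')
o=robot.get_obs(); R0=R.from_quat(o['tool_rot']).as_matrix()
print(o['position'],np.degrees(np.arctan2(-R0[1,0],-R0[0,0])),R0.T@(np.array([.5198,-.180,.013])-o['position'])*1e3)
E
python3 cells.py t5
```

```text
time: 15.6
position: [0.5195, -0.1706, 0.0928]
tool_rot: [0.049, 0.999, 0.001, 0.004]
ft_force: [0.0, 0.7, 0.1]
grip_width: 0.0498
grip_force: 0.0
time: 15.7
position: [0.5197, -0.1699, 0.0929]
tool_rot: [0.047, 0.999, 0.001, 0.004]
ft_force: [-0.2, -0.4, -0.1]
grip_width: 0.0501
grip_force: 0.0
[ 0.51975939 -0.16982276  0.09292845] -5.410480430210625 [ -0.38699721 -10.24677691  79.91863934]
t5 cell [ 0.5213 -0.1807] yaw -5.1 size [np.float64(0.0318), np.float64(0.0706)] nub 1.0
t5 cell [ 0.5215 -0.2685] yaw 84.4 size [np.float64(0.0756), np.float64(0.1194)] nub 1.0
```

```bash
python3 -m jog '{"dp":[[-0.5,-10.5,20],[-0.5,-10.5,55],[-0.5,-10.5,80],[-0.5,-10.5,80],[-0.5,-10.5,80],[-0.5,-10.5,80],[-0.5,-10.5,80],[-0.5,-10.5,80],[-0.5,-10.5,80],[-0.5,-10.5,80]],"delta_rot":[[0,0,0],[0,0,0],[0,0,0],[0,0,0],[0,0,0],[0,0,0],[0,0,0],[0,0,0],[0,0,0],[0,0,0]],"gripper":[0.15,0.15,0.15,0.15,0.15,-1,-1,-1,-1,-1]}' 40
python3 -c "
from plan import *
o=robot.get_obs();print(o['position'],o['grip_width'])
o2=o
for a in ((-52,40,27,0),(-52,40,27,15),(-52,3,27,15)):
    for f in (1,-1): print(a,f,delta(*target('L',*a[:3],phi=f*a[3])))
# body corner check vs lid at 2.2 for both rolls
for f in (1,-1):
  for a in ((-52,25),(-52,3),(-66,1)):
    th=27 if a[1]>1 else 0
    t,Rm=target('L',*a,th,phi=15*f); 
    for yy in (-95,95):
      for xx in (-37.5,37.5):
        p=t+Rm@np.array([xx,yy,-70])/1e3-[B[0],B[1],0]; b=np.array([p@ex,p@ey,p[2]])*1e3
        print(f,a,yy,xx,b.round(0),'lid y',round(84+(b[2]-52)*.728))
"
```

```text
time: 16.75
position: [0.5199, -0.1802, 0.0138]
tool_rot: [0.049, 0.999, 0.002, 0.004]
ft_force: [3.8, 8.2, 4.1]
grip_width: 0.0325
grip_force: 39.9
[ 0.51994479 -0.18016337  0.01379269] 0.0324726195350719
(-52, 40, 27, 0) 1 ([-44.4, 313.5, -55.7], [-0.049, -0.46, -0.213], [0.5944, 0.1273, 0.071])
(-52, 40, 27, 0) -1 ([-44.4, 313.5, -55.7], [-0.049, -0.46, -0.213], [0.5944, 0.1273, 0.071])
(-52, 40, 27, 15) 1 ([-44.7, 311.3, -55.9], [0.208, -0.485, -0.152], [0.5946, 0.1251, 0.0712])
(-52, 40, 27, 15) -1 ([-43.8, 315.6, -55.9], [-0.305, -0.43, -0.273], [0.594, 0.1294, 0.0712])
(-52, 3, 27, 15) 1 ([-44.4, 311.2, -18.9], [0.208, -0.485, -0.152], [0.5946, 0.1251, 0.0342])
(-52, 3, 27, 15) -1 ([-43.4, 315.5, -18.9], [-0.305, -0.43, -0.273], [0.594, 0.1294, 0.0342])
1 (-52, 25) -95 -37.5 [-36. -44. 155.] lid y 159
1 (-52, 25) -95 37.5 [-103.  -44.  121.] lid y 134
1 (-52, 25) 95 -37.5 [-14. 140. 112.] lid y 127
1 (-52, 25) 95 37.5 [-81. 140.  78.] lid y 103
1 (-52, 3) -95 -37.5 [-36. -44. 133.] lid y 143
1 (-52, 3) -95 37.5 [-103.  -44.   99.] lid y 118
1 (-52, 3) 95 -37.5 [-14. 140.  90.] lid y 111
1 (-52, 3) 95 37.5 [-81. 140.  56.] lid y 87
1 (-66, 1) -95 -37.5 [ -5. -44. 110.] lid y 126
1 (-66, 1) -95 37.5 [-80. -44. 110.] lid y 126
1 (-66, 1) 95 -37.5 [ -5. 140.  60.] lid y 90
1 (-66, 1) 95 37.5 [-80. 140.  60.] lid y 90
-1 (-52, 25) -95 -37.5 [-14. -76. 112.] lid y 127
-1 (-52, 25) -95 37.5 [-81. -76.  78.] lid y 103
-1 (-52, 25) 95 -37.5 [-36. 108. 155.] lid y 159
-1 (-52, 25) 95 37.5 [-103.  108.  121.] lid y 134
-1 (-52, 3) -95 -37.5 [-14. -76.  90.] lid y 111
-1 (-52, 3) -95 37.5 [-81. -76.  56.] lid y 87
-1 (-52, 3) 95 -37.5 [-36. 108. 133.] lid y 143
-1 (-52, 3) 95 37.5 [-103.  108.   99.] lid y 118
-1 (-66, 1) -95 -37.5 [ -5. -76.  60.] lid y 90
-1 (-66, 1) -95 37.5 [-80. -76.  60.] lid y 90
-1 (-66, 1) 95 -37.5 [ -5. 108. 110.] lid y 126
-1 (-66, 1) 95 37.5 [-80. 108. 110.] lid y 126
```

```bash
python3 -m jog '{"dp":[[0,0,-50],[0,0,-100],[-43.5,315.5,-116],[-43.5,315.5,-116],[-43.5,315.5,-116],[-43.5,315.5,-116],[-43.5,315.5,-116],[-43.5,315.5,-116],[-43.5,315.5,-116],[-43.5,315.5,-116],[-43.5,315.5,-116]],"delta_rot":[[0,0,0],[0,0,0],[-0.285,-0.4,-0.268],[-0.285,-0.4,-0.268],[-0.285,-0.4,-0.268],[-0.285,-0.4,-0.268],[-0.285,-0.4,-0.268],[-0.285,-0.4,-0.268],[-0.285,-0.4,-0.268],[-0.285,-0.4,-0.268],[-0.285,-0.4,-0.268]],"gripper":[-1,-1,-1,-1,-1,-1,-1,-1,-1,-1,-1]}'
python3 -m jog '{"dp":[[0,0,0],[0,0,0]],"delta_rot":[[0,0,0],[0,0,0]],"gripper":[-1,-1]}'
python3 -c "
from plan import *
print(where('L'),robot.get_obs()['grip_width'])
for a in ((-52,20,25),(-52,2.5,25)): print(delta(*target('L',*a,phi=-14)))"
```

```text
time: 17.85
position: [0.5919, 0.1285, 0.1297]
tool_rot: [-0.087, 0.965, 0.131, 0.208]
ft_force: [-0.7, -0.4, -0.8]
grip_width: 0.0319
grip_force: 39.9
time: 18.05
position: [0.5922, 0.1264, 0.1293]
tool_rot: [-0.085, 0.966, 0.131, 0.208]
ft_force: [0.8, 1.1, -1.4]
grip_width: 0.032
grip_force: 39.9
([-54.4, -2.7, 99.2, 25.0], [0.8, 1.1, -1.4]) 0.03202658553212616
([31.3, -14.9, 71.3], [-0.001, -0.0, 0.003], [0.5943, 0.1293, 0.0501])
([38.7, -18.7, 86.7], [-0.001, -0.0, 0.003], [0.5943, 0.1293, 0.0326])
```

```bash
python3 -m jog '{"dp":[[14,-7,34],[31,-15,71],[31,-15,71],[34,-16.5,77],[36.5,-17.7,82.5],[38.5,-18.7,86.5],[38.5,-18.7,86.5],[38.5,-18.7,86.5]],"delta_rot":[[0,0,0],[0,0,0],[0,0,0],[0,0,0],[0,0,0],[0,0,0],[0,0,0],[0,0,0]],"gripper":[-1,-1,-1,-1,-1,-1,-1,-1]}'
python3 -c "
from plan import *
print(where('L'))
for a in ((-58,2,25),(-63,2,25),(-52,3,25)): print(delta(*target('L',*a,phi=-14)))"
```

```text
time: 18.85
position: [0.6058, 0.1348, 0.0459]
tool_rot: [-0.084, 0.969, 0.126, 0.194]
ft_force: [0.4, 0.3, -1.6]
grip_width: 0.0319
grip_force: 39.9
([-40.1, 4.0, 16.7, 23.4], [0.4, 0.3, -1.6])
([22.1, -5.1, 4.4], [-0.008, -0.028, -0.001], [0.5883, 0.1286, 0.0321])
([26.7, -4.7, 2.5], [-0.008, -0.028, -0.001], [0.5834, 0.128, 0.0321])
([16.2, -5.5, 5.8], [-0.008, -0.028, -0.001], [0.5943, 0.1293, 0.0331])
```

```bash
python3 -m jog '{"dp":[[0,0,0],[0,0,0],[0,0,0]],"delta_rot":[[0,0,0],[0,0,0],[0,0,0]],"gripper":[-1,-1,-1]}'
python3 -c "
from plan import *
o=robot.get_obs();print(where('L'),o['q'].round(3) if hasattr(o['q'],'round') else o['q'],o['joint_torque'])
for a in ((-52,3,25),): print(delta(*target('L',*a,phi=-14)))"
```

```text
time: 19.15
position: [0.6056, 0.1348, 0.0453]
tool_rot: [-0.084, 0.969, 0.127, 0.193]
ft_force: [0.0, -0.0, -0.7]
grip_width: 0.0321
grip_force: 39.9
([-40.3, 4.1, 16.1, 23.3], [0.0, -0.0, -0.7]) [-0.124  0.725  1.892  1.073  0.372 -2.854] [ 9.50929098e-04 -4.18712175e+01 -6.72773704e+00  6.03155941e-01
  3.48081607e-01  1.03872495e-03]
([15.7, -5.5, 5.4], [-0.008, -0.029, -0.002], [0.5943, 0.1293, 0.0331])
```

```bash
cat > go.py <<'E'
from plan import *
def goto(xyz,yaw_deg,half=False):
    "tool down, tool x at 180+yaw (or yaw if half); prints dp, rot"
    ang=np.radians(yaw_deg+(0 if half else 180)); x=np.array([np.cos(ang),np.sin(ang),0]); z=np.array([0,0,-1.]); 
    return delta(np.array(xyz),np.c_[x,np.cross(z,x),z])
E
python3 -c "
from go import *
print(goto((.6056,.1348,.15),6.8)); print(goto((.5197,-.180,.09),-5.5)); print(goto((.6056,-.0,.15),0));
"
```

```text
([-41.5, 22.2, -93.5], [0.232, 0.405, 0.053], [0.6056, 0.1348, 0.15])
([96.3, -272.6, -157.7], [0.275, 0.379, 0.264], [0.5197, -0.18, 0.09])
([-26.2, -106.4, -131.0], [0.256, 0.391, 0.17], [0.6056, -0.0, 0.15])
```

```bash
python3 -m jog '{"dp":[[-20,11,-45],[-41.5,22,-93.5],[-26,-106,-131],[-26,-106,-131],[-26,-106,-131],[96,-272.5,-158],[96,-272.5,-158],[96,-272.5,-158],[96,-272.5,-158],[96,-272.5,-158],[96,-272.5,-158],[96,-272.5,-158]],"delta_rot":[[0,0,0],[0.1,0.2,0],[0.256,0.39,0.17],[0.256,0.39,0.17],[0.256,0.39,0.17],[0.275,0.379,0.264],[0.275,0.379,0.264],[0.275,0.379,0.264],[0.275,0.379,0.264],[0.275,0.379,0.264],[0.275,0.379,0.264],[0.275,0.379,0.264]],"gripper":[-1,-1,-1,-1,-1,-1,-1,-1,-1,-1,-1,-1]}'
python3 -m jog '{"dp":[[0,0,0],[0,0,0]],"delta_rot":[[0,0,0],[0,0,0]],"gripper":[-1,-1]}'
python3 -c "
from go import *
o=robot.get_obs();print(o['position'],o['q'].round(2)); print(goto((.5199,-.180,.0145),-5.5))
"
```

```text
time: 20.35
position: [0.5195, -0.1801, 0.0901]
tool_rot: [0.049, 0.999, 0.0, -0.0]
ft_force: [0.4, 0.7, -0.9]
grip_width: 0.0321
grip_force: 39.9
time: 20.55
position: [0.5204, -0.1787, 0.0906]
tool_rot: [0.047, 0.999, -0.0, 0.0]
ft_force: [0.3, -0.4, -1.6]
grip_width: 0.0322
grip_force: 39.9
[ 0.52041664 -0.17868087  0.09057294] [-0.53  0.62  1.73 -0.    0.79 -2.01]
([0.4, -1.3, 76.1], [-0.0, 0.0, 0.002], [0.5199, -0.18, 0.0145])
```

```bash
python3 -m jog '{"dp":[[0.4,-1.3,45],[0.4,-1.3,66],[0.4,-1.3,76],[0.4,-1.3,76],[0.4,-1.3,76],[0.4,-1.3,76],[0.4,-1.3,76],[0.4,-1.3,76],[0.4,-1.3,30],[0.4,-1.3,-20],[0.4,-1.3,-20]],"delta_rot":[[0,0,0],[0,0,0],[0,0,0],[0,0,0],[0,0,0],[0,0,0],[0,0,0],[0,0,0],[0,0,0],[0,0,0],[0,0,0]],"gripper":[-1,-1,-1,-1,-1,0.15,0.15,0.15,0.15,0.15,0.15]}'
python3 -m jog '{"dp":[[0,0,-20],[0,0,-20],[0,0,-20],[0,0,-20],[0,0,-20],[0,0,-20],[0,0,-20],[0,0,-20],[0,0,-20],[0,0,-20],[0,0,-20]],"delta_rot":[[0,0,0.15],[0,0,1.57],[0,0,1.57],[0,0,1.57],[0,0,1.57],[0,0,1.57],[0,0,1.57],[0,0,1.57],[0,0,1.57],[0,0,1.57],[0,0,1.57]],"gripper":[0.15,0.15,0.15,0.15,0.15,0.15,0.15,0.15,0.15,0.15,0.15]}'
python3 -c "
from h import *
K,T,im=snap('t6')
o=robot.get_obs();print(o['position'],o['q'].round(2))
"
python3 -m jog '{"dp":[[0,0,0],[0,0,0],[0,0,0],[0,0,0],[0,0,0],[0,0,0],[0,0,0],[0,0,0],[0,0,0],[0,0,0],[0,0,0],[0,0,0]],"delta_rot":[[0,0,1.571],[0,0,1.571],[0,0,1.571],[0,0,1.571],[0,0,1.571],[0,0,1.571],[0,0,1.571],[0,0,1.571],[0,0,1.571],[0,0,1.571],[0,0,1.571],[0,0,1.571]],"gripper":[0.15,0.15,0.15,0.15,0.15,0.15,0.15,0.15,0.15,0.15,0.15,0.15]}'
python3 -c "
from go import *
K,T,im=snap('t7')
o=robot.get_obs();print(o['position'],o['q'].round(2)); print(goto((.5199,-.180,.0138),-5.5,True))
"
python3 cells.py t6; python3 cells.py t7
```

```text
time: 21.65
position: [0.5235, -0.1835, 0.116]
tool_rot: [0.048, 0.999, -0.003, 0.006]
ft_force: [0.2, 0.2, -0.1]
grip_width: 0.0499
grip_force: 0.0
time: 22.75
position: [0.5191, -0.1811, 0.13]
tool_rot: [0.742, 0.671, -0.0, -0.0]
ft_force: [-0.1, -0.1, 0.0]
grip_width: 0.0501
grip_force: 0.0
[ 0.51915233 -0.18108951  0.13001545] [-0.54  0.56  1.71 -0.    0.88 -0.44]
time: 24.0
position: [0.5192, -0.1811, 0.1301]
tool_rot: [0.999, -0.047, -0.0, 0.0]
ft_force: [-0.9, -0.5, -0.5]
grip_width: 0.0497
grip_force: 0.0
[ 0.51917391 -0.18111728  0.13007755] [-0.54  0.56  1.71 -0.    0.88  1.13]
([0.7, -1.2, 116.3], [0.0, 0.001, 0.003], [0.5199, -0.18, 0.0138])
t6 cell [ 0.5208 -0.1799] yaw -4.6 size [np.float64(0.0343), np.float64(0.0617)] nub 1.0
t6 cell [ 0.5205 -0.2427] yaw -5.8 size [np.float64(0.037), np.float64(0.0616)] nub 1.0
t7 cell [ 0.52   -0.2425] yaw -4.8 size [np.float64(0.0332), np.float64(0.0675)] nub 1.0
t7 cell [ 0.52   -0.1794] yaw -4.6 size [np.float64(0.032), np.float64(0.0672)] nub 1.0
```

```bash
sed -i "s/sx=1 if hold=='R' else -1.*$/sx=1/; s/x=sx\*a; y=ey;/x=sx*a; y=ey if hold=='R' else -ey;/" plan.py; grep -n "sx=\|y=ey" plan.py
python3 -m jog '{"dp":[[1,-1.3,45],[1,-1.3,90],[1,-1.3,116],[1,-1.3,116],[1,-1.3,116],[1,-1.3,116],[1,-1.3,116],[1,-1.3,116],[1,-1.3,116],[1,-1.3,116],[1,-1.3,116]],"delta_rot":[[0,0,0],[0,0,0],[0,0,0],[0,0,0],[0,0,0],[0,0,0],[0,0,0],[0,0,0],[0,0,0],[0,0,0],[0,0,0]],"gripper":[0.15,0.15,0.15,0.15,0.15,0.15,-1,-1,-1,-1,-1]}' 40
python3 -c "
from plan import *
o=robot.get_obs();print(o['position'],o['grip_width'])
for a in ((-52,100,25),): print(delta(*target('L',*a,phi=14)))
t,Rm=target('L',-52,3,25,phi=14)
for yy in (-95,95):
  for xx in (-37.5,37.5):
    p=t+Rm@np.array([xx,yy,-70])/1e3-[B[0],B[1],0]; b=np.array([p@ex,p@ey,p[2]])*1e3
    print(yy,xx,b.round(0),'lid y',round(84+(b[2]-52)*.728))
"
```

```text
12:    sx=1
13:    x=sx*a; y=ey if hold=='R' else -ey; z=np.cross(x,y)
23:    o=robot.get_obs(); Rm=R.from_quat(o['tool_rot']).as_matrix(); P,e=frame(hold); sx=1
time: 25.15
position: [0.5209, -0.1802, 0.0151]
tool_rot: [0.999, -0.048, 0.0, 0.001]
ft_force: [0.3, 0.4, 7.3]
grip_width: 0.0322
grip_force: 40.0
[ 0.52091678 -0.18018774  0.0151472 ] 0.032172956983902865
([43.7, -315.0, -115.2], [0.287, 0.406, -0.262], [0.5943, 0.1293, 0.1301])
-95 -37.5 [-100.  109.  100.] lid y 119
-95 37.5 [-32. 109. 131.] lid y 142
95 -37.5 [-81. -75.  58.] lid y 88
95 37.5 [-13. -75.  90.] lid y 111
```

```bash
sed -i 's/dz=8.4/dz=6.6/g' plan.py
python3 -m jog '{"dp":[[0,0,-50],[0,0,-100],[44,-315,-115],[44,-315,-115],[44,-315,-115],[44,-315,-115],[44,-315,-115],[44,-315,-115],[44,-315,-115],[44,-315,-115],[44,-315,-115],[44,-315,-115]],"delta_rot":[[0,0,0],[0,0,0],[0.287,0.406,-0.262],[0.287,0.406,-0.262],[0.287,0.406,-0.262],[0.287,0.406,-0.262],[0.287,0.406,-0.262],[0.287,0.406,-0.262],[0.287,0.406,-0.262],[0.287,0.406,-0.262],[0.287,0.406,-0.262],[0.287,0.406,-0.262]],"gripper":[-1,-1,-1,-1,-1,-1,-1,-1,-1,-1,-1,-1]}'
python3 -m jog '{"dp":[[0,0,0],[0,0,0]],"delta_rot":[[0,0,0],[0,0,0]],"gripper":[-1,-1]}'
python3 -c "
from plan import *
o=robot.get_obs(); print(where('L'),o['q'].round(2))
K,T,im=snap('h2')
for a in ((-52,20,25),(-52,3,25)): print(delta(*target('L',*a,phi=14)))
m=robot.camera_model('wrist'); Tc=np.array(m['T_tool_cam'])
for d in (-2,0,2): print(d,proj(K,Tc,np.array([[30.75+d,0,-6.6],[28.75+d,0,-23.1],[28.75+d,0,9.9]])/1e3).round(1).tolist())
print([(r,im[r,270:284].mean(0).astype(int).tolist()) for r in range(204,242,2)])
"
```

```text
time: 26.35
position: [0.5941, 0.1286, 0.1288]
tool_rot: [0.966, 0.083, 0.206, -0.131]
ft_force: [0.1, 0.2, -1.1]
grip_width: 0.032
grip_force: 40.0
time: 26.55
position: [0.5944, 0.1279, 0.129]
tool_rot: [0.966, 0.082, 0.207, -0.131]
ft_force: [-0.0, -0.0, -0.7]
grip_width: 0.0322
grip_force: 40.0
([-51.3, -0.9, 97.3, 24.9], [-0.0, -0.0, -0.7]) [-0.15  0.55  1.91  0.85  0.47  0.52]
([-33.2, 16.1, 67.9], [0.001, 0.001, -0.003], [0.5936, 0.1288, 0.0517])
([-40.4, 19.8, 82.9], [0.001, 0.001, -0.003], [0.5936, 0.1288, 0.0347])
-2 [[277.1, 217.8], [277.2, 232.4], [277.0, 212.2]]
0 [[277.1, 214.2], [277.2, 228.5], [277.0, 208.9]]
2 [[277.1, 210.6], [277.2, 224.6], [277.0, 205.7]]
[(204, [209, 210, 202]), (206, [217, 218, 210]), (208, [165, 164, 158]), (210, [122, 118, 119]), (212, [123, 117, 118]), (214, [120, 115, 116]), (216, [181, 175, 177]), (218, [178, 173, 175]), (220, [120, 115, 116]), (222, [123, 118, 118]), (224, [119, 115, 115]), (226, [195, 191, 193]), (228, [140, 60, 22]), (230, [209, 101, 45]), (232, [208, 101, 44]), (234, [207, 100, 44]), (236, [207, 100, 44]), (238, [207, 100, 43]), (240, [207, 99, 43])]
```

```bash
python3 -m jog '{"dp":[[-16,8,34],[-33,16,68],[-33,16,68],[-36,17.7,74],[-38.5,19,79],[-40.4,19.8,83],[-40.4,19.8,83],[-40.4,19.8,83]],"delta_rot":[[0,0,0],[0,0,0],[0,0,0],[0,0,0],[0,0,0],[0,0,0],[0,0,0],[0,0,0]],"gripper":[-1,-1,-1,-1,-1,-1,-1,-1]}'
python3 -c "
from plan import *
print(where('L'),robot.get_obs()['q'].round(2))
for a in ((-58,2,25),(-63,2,25)): print(delta(*target('L',*a,phi=14)))"
```

```text
time: 27.4
position: [0.5941, 0.1301, 0.0357]
tool_rot: [0.966, 0.083, 0.207, -0.132]
ft_force: [-0.1, 1.2, -1.8]
grip_width: 0.0318
grip_force: 40.0
([-51.4, 1.3, 4.0, 25.0], [-0.1, 1.2, -1.8]) [-0.15  0.74  1.94  1.33  0.36  0.01]
([-6.8, 1.0, -1.2], [-0.0, -0.0, -0.001], [0.5877, 0.1281, 0.0337])
([-11.4, 0.5, -3.3], [-0.0, -0.0, -0.001], [0.5827, 0.1275, 0.0337])
```

```bash
python3 -m jog '{"dp":[[-3.5,1,-0.6],[-6.8,1,-1.2],[-9,0.7,-2.3],[-11.4,0.5,-3.3],[-11.4,0.5,-3.3],[-11.4,0.5,-3.3]],"delta_rot":[[0,0,0],[0,0,0],[0,0,0],[0,0,0],[0,0,0],[0,0,0]],"gripper":[-1,-1,-1,-1,-1,-1]}'
python3 -c "
from plan import *
for i in range(3): print(where('L')); robot.camera('wrist')
for a in ((-66,1.5,25,14),(-66,1.5,17,14),(-66,1.2,10,14),(-66,1,10,14)): print(delta(*target('L',*a[:3],phi=a[3])))"
```

```text
time: 28.0
position: [0.5835, 0.1274, 0.0333]
tool_rot: [0.966, 0.083, 0.208, -0.132]
ft_force: [5.3, 0.2, 1.1]
grip_width: 0.0319
grip_force: 40.0
([-62.2, -0.1, 1.6, 25.0], [5.3, 0.2, 1.1])
([-62.3, -0.1, 1.5, 25.0], [4.9, 0.1, 1.0])
([-62.5, -0.1, 1.4, 25.0], [5.0, 0.6, 0.5])
([-3.1, -0.4, -1.5], [-0.0, -0.0, -0.001], [0.5797, 0.1272, 0.0332])
([-4.3, 0.6, 2.6], [-0.0, -0.136, 0.033], [0.5804, 0.1272, 0.0289])
([-5.9, 1.5, 6.3], [-0.0, -0.254, 0.062], [0.5805, 0.1273, 0.0247])
([-6.0, 1.5, 6.5], [-0.0, -0.254, 0.062], [0.5805, 0.1273, 0.0245])
```

```bash
python3 -m jog '{"dp":[[-3.1,-0.4,-1.5],[-3.1,-0.4,-1.5],[-4.3,0.6,2.6],[-5.1,1,4.5],[-5.9,1.5,6.3],[-5.9,1.5,6.3],[-5.9,1.5,6.3]],"delta_rot":[[0,0,0],[0,0,0],[0,-0.136,0.033],[0,-0.2,0.048],[0,-0.254,0.062],[0,-0.254,0.062],[0,-0.254,0.062]],"gripper":[-1,-1,-1,-1,-1,-1,-1]}'
python3 -c "
from plan import *
for i in range(3): print(where('L')); robot.camera('wrist')
for a in ((-66,1,5,14),(-66,.5,0,14)): print(delta(*target('L',*a[:3],phi=a[3])))"
```

```text
time: 28.85
position: [0.5829, 0.1267, 0.0253]
tool_rot: [0.986, 0.069, 0.081, -0.125]
ft_force: [5.9, 4.5, 0.4]
grip_width: 0.032
grip_force: 40.0
([-63.7, -0.8, 1.7, 10.2], [5.9, 4.5, 0.4])
([-63.3, -1.2, 1.5, 10.2], [5.7, 0.1, -0.7])
([-63.6, -1.1, 1.3, 10.3], [5.4, -0.5, 1.5])
([-2.8, -0.5, 2.9], [0.004, -0.09, 0.022], [0.5803, 0.1272, 0.0218])
([-3.8, 0.3, 5.8], [0.004, -0.175, 0.043], [0.5799, 0.1272, 0.0186])
```

```bash
python3 -m jog '{"dp":[[-2.8,-0.5,2.9],[-3.4,-0.1,4.4],[-3.8,0.3,5.8],[-3.8,0.3,5.8],[-3.8,0.3,5.8]],"delta_rot":[[0,-0.09,0.022],[0,-0.13,0.032],[0,-0.175,0.043],[0,-0.175,0.043],[0,-0.175,0.043]],"gripper":[-1,-1,-1,-1,-1]}'
python3 -c "
from plan import *
for i in range(3): print(where('L')); robot.camera('wrist')
for a in ((-62,.5,0,14),(-62,-1,0,14),(-62,60,0,14)): print(delta(*target('L',*a[:3],phi=a[3])))"
```

```text
time: 29.5
position: [0.5813, 0.1277, 0.0189]
tool_rot: [0.991, 0.058, -0.005, -0.121]
ft_force: [7.3, 1.3, 3.4]
grip_width: 0.0319
grip_force: 40.0
([-64.5, 0.4, 0.7, 0.2], [7.3, 1.3, 3.4])
([-64.7, 0.4, 0.7, 0.2], [7.1, 1.0, 3.6])
([-64.7, 0.4, 0.7, 0.2], [7.8, 1.2, 2.1])
([2.7, 0.4, 0.3], [0.002, -0.003, -0.001], [0.5839, 0.1276, 0.0186])
([2.7, 0.8, 1.7], [0.002, -0.003, -0.001], [0.5839, 0.1276, 0.0171])
([2.9, -13.8, -57.5], [0.002, -0.003, -0.001], [0.5839, 0.1276, 0.0781])
```

```bash
python3 -m jog '{"dp":[[1.5,0.4,0.6],[3,0.8,1.5],[3.3,0.8,1.7],[3.3,0.8,1.7]],"delta_rot":[[0,0,0],[0,0,0],[0,0,0],[0,0,0]],"gripper":[-1,-1,-1,-1]}'
python3 -c "
from plan import *
print(where('L'))"
python3 -m jog '{"dp":[[0,0,0],[0,0,0],[0,0,-3],[0,0,-40],[0,0,-90],[0,0,-130],[0,0,-150],[0,0,-150],[0,0,-150]],"delta_rot":[[0,0,0],[0,0,0],[0,0,0],[0,0,0],[0,0,0],[0,0,0],[0,0,0],[0,0,0],[0,0,0]],"gripper":[0,0,0,0,0,0,0,0,0]}'
python3 - <<'E'
from h import *
K,T,im=snap('v2'); s=robot.camera('scene')
o=robot.get_obs(); print(o['position'],o['q'].round(2))
a=cv2.resize(im[0:300,130:410],(560,600),interpolation=3); b=cv2.resize(s[180:300,215:350],(240,213),interpolation=3)
c=np.zeros((600,800,3),np.uint8); c[:,:560]=a; c[:213,560:]=b; cv2.imwrite('pics/v2.png',c[...,::-1])
E
```

```text
time: 30.05
position: [0.5812, 0.1277, 0.0188]
tool_rot: [0.991, 0.059, -0.009, -0.121]
ft_force: [0.7, -3.0, 17.7]
grip_width: 0.0321
grip_force: 40.0
([-64.7, 0.3, 0.8, -0.2], [0.7, -3.0, 17.7])
time: 30.95
position: [0.5841, 0.0924, 0.1609]
tool_rot: [0.991, 0.059, -0.012, -0.122]
ft_force: [-0.8, 1.7, -0.2]
grip_width: 0.0435
grip_force: 0.0
[0.58344778 0.09270034 0.15969431] [-0.15  0.58  1.58  0.26  1.08  1.16]
```

View pics/v2.png

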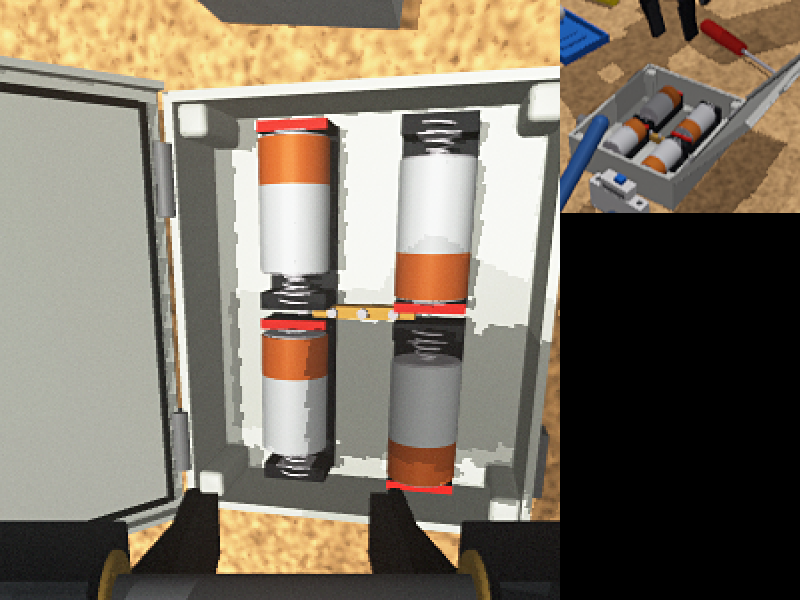

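```bash
cat >> go.py <<'E'
def bx(x,y,z): p=np.array([B[0],B[1],0])+x*ex+y*ey; p[2]=z; return p
def wp(lst):
    for y,z in lst: print((y,z),goto(bx(0,y/1e3,z/1e3),6.78,True)[:2])
E
python3 -c "
from go import *
wp([(20,225),(222,225),(222,170)])"
```

```text
(20, 225) ([42.1, -36.4, -58.7], [-0.246, 0.012, 0.0])
(222, 225) ([42.4, -232.3, -9.6], [-0.246, 0.012, 0.0])
(222, 170) ([43.0, -218.9, 43.8], [-0.246, 0.012, 0.0])
```

```bash
python3 -m jog '{"dp":[[42,-36,-58.7],[42,-36,-58.7],[42,-36,-58.7],[42,-232,-9.6],[42,-232,-9.6],[42,-232,-9.6],[42,-232,-9.6],[42,-232,-9.6],[42,-232,-9.6],[43,-219,44],[43,-219,44],[43,-219,44]],"delta_rot":[[-0.1,0,0],[-0.246,0.012,0],[-0.246,0.012,0],[-0.246,0.012,0],[-0.246,0.012,0],[-0.246,0.012,0],[-0.246,0.012,0],[-0.246,0.012,0],[-0.246,0.012,0],[-0.246,0.012,0],[-0.246,0.012,0],[-0.246,0.012,0]],"gripper":[-1,-1,-1,-1,-1,-1,-1,-1,-1,-1,-1,-1]}' 20
python3 -m jog '{"dp":[[0,0,0],[0,0,0]],"delta_rot":[[0,0,0],[0,0,0]],"gripper":[-1,-1]}'
python3 -c "
from go import *
o=robot.get_obs(); print(o['ft_force'],o['grip_width'],o['q'].round(2))
wp([(222,170),(160,178),(103,190),(65,190),(27,184),(-21,141),(-45,95),(-51,56)])"
```

```text
time: 32.25
position: [0.5998, 0.3165, 0.1689]
tool_rot: [0.998, 0.058, -0.001, 0.002]
ft_force: [-0.1, -0.6, -0.7]
grip_width: 0.0003
grip_force: 0.0
time: 32.45
position: [0.6029, 0.3186, 0.1737]
tool_rot: [0.998, 0.059, 0.004, 0.0]
ft_force: [-0.4, 0.6, 0.5]
grip_width: 0.0003
grip_force: 0.0
[-0.3535987   0.64108796  0.45682279] 0.00027805904935267417 [ 0.32  0.65  1.33 -0.    1.15  1.78]
(222, 170) ([-3.2, -1.0, 3.7], [0.001, -0.008, -0.001])
(160, 178) ([-3.1, 61.0, -4.3], [0.001, -0.008, -0.001])
(103, 190) ([-2.9, 118.0, -16.2], [0.001, -0.008, -0.001])
(65, 190) ([-2.9, 156.0, -16.2], [0.001, -0.008, -0.001])
(27, 184) ([-2.9, 194.0, -10.2], [0.001, -0.008, -0.001])
(-21, 141) ([-3.2, 241.9, 32.9], [0.001, -0.008, -0.001])
(-45, 95) ([-3.5, 265.9, 78.9], [0.001, -0.008, -0.001])
(-51, 56) ([-3.8, 271.9, 117.9], [0.001, -0.008, -0.001])
```

```bash
python3 -m jog '{"dp":[[-3,15,0],[-3,38,-2],[-3,61,-4],[-3,80,-8],[-3,99,-12],[-3,118,-16],[-3,137,-16],[-3,156,-16],[-3,175,-14],[-3,194,-10],[-3,194,-10]],"delta_rot":[[0,0,0],[0,0,0],[0,0,0],[0,0,0],[0,0,0],[0,0,0],[0,0,0],[0,0,0],[0,0,0],[0,0,0],[0,0,0]],"gripper":[-1,-1,-1,-1,-1,-1,-1,-1,-1,-1,-1]}'
python3 -c "
from go import *
o=robot.get_obs(); print(o['ft_force'])
wp([(27,184),(-21,141),(-45,95),(-51,56),(-51,51)])
K,T,im=snap('l4'); s=robot.camera('scene')
a=cv2.resize(im,(520,390)); c=np.zeros((600,800,3),np.uint8); c[:390,:520]=a; c[390:,520:]=cv2.resize(s[140:300,190:400],(280,210)); cv2.imwrite('pics/l4.png',c[...,::-1])
"
```

```text
time: 33.55
position: [0.6203, 0.1223, 0.1807]
tool_rot: [0.998, 0.057, 0.001, 0.001]
ft_force: [-0.0, -0.4, 0.8]
grip_width: 0.0005
grip_force: 0.0
[-0.01093615 -0.37245659  0.82156199]
(27, 184) ([2.7, -3.0, -3.4], [0.003, -0.001, -0.004])
(-21, 141) ([2.8, 44.9, 39.8], [0.003, -0.001, -0.004])
(-45, 95) ([2.9, 68.8, 85.8], [0.003, -0.001, -0.004])
(-51, 56) ([2.9, 74.7, 124.8], [0.003, -0.001, -0.004])
(-51, 51) ([2.9, 74.7, 129.8], [0.003, -0.001, -0.004])
```

View pics/l4.png

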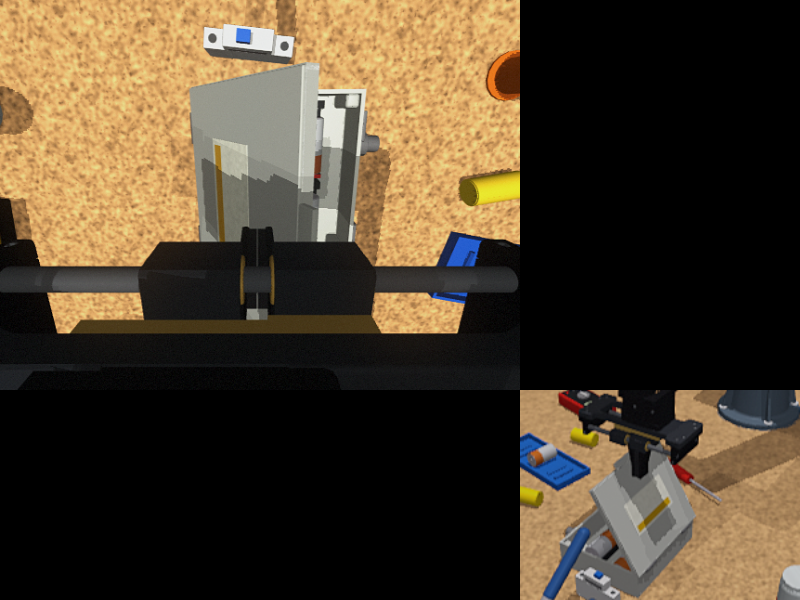

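```bash
python3 -m jog '{"dp":[[3,10,8],[3,28,24],[3,45,40],[3,57,63],[3,69,86],[3,72,103],[3,75,120],[3,75,126],[3,75,130],[3,75,130],[3,75,130]],"delta_rot":[[0,0,0],[0,0,0],[0,0,0],[0,0,0],[0,0,0],[0,0,0],[0,0,0],[0,0,0],[0,0,0],[0,0,0],[0,0,0]],"gripper":[-1,-1,-1,-1,-1,-1,-1,-1,-1,-1,-1]}'
python3 -c "
from go import *
o=robot.get_obs(); d=o['position']-np.array([B[0],B[1],0]); print(o['ft_force'],d@ex,d@ey,d[2])"
```

```text
time: 34.75
position: [0.6331, 0.051, 0.0562]
tool_rot: [0.998, 0.06, 0.002, 0.002]
ft_force: [-7.8, -3.2, 23.2]
grip_width: 0.0002
grip_force: 11.3
[-7.7517323  -3.24891217 23.19596273] 0.00158531523703567 -0.048301917418060454 0.056151856582027204
```

```bash
python3 -m jog '{"dp":[[0,0,-20],[0,0,-70],[0,0,-120],[0,0,-170],[0,0,-190],[0,150,-190],[0,150,-190],[0,150,-190],[0,150,-190],[0,150,-190],[0,150,-190]],"delta_rot":[[0,0,0],[0,0,0],[0,0,0],[0,0,0],[0,0,0],[0,0,0],[0,0,0],[0,0,0],[0,0,0],[0,0,0],[0,0,0]],"gripper":[-1,-1,-1,-1,-1,-1,-1,-1,-1,-1,-1]}'
python3 - <<'E'
from go import *
o=robot.get_obs(); print(o['position'],o['ft_force'])
K,T,im=snap('f1')
g=cv2.cvtColor(im,cv2.COLOR_RGB2HSV).astype(int)
m=((g[...,1]<60)&(g[...,2]>60)).astype(np.uint8); n,l,s,ce=cv2.connectedComponentsWithStats(m)
pts=lambda z:proj(K,T,np.array([bx(x,y,z) for x in (-.097,.097) for y in (-.086,.084)])).round(0).tolist()
print('lid corners shut',pts(.056)); 
for i in np.argsort(-s[1:,4])[:3]+1:
    r=cv2.minAreaRect(np.argwhere(l==i)[:,::-1].astype(np.int32)); print(s[i].tolist(),cv2.boxPoints(r).round(0).tolist())
a=robot.camera('top').astype(int); b=cv2.imread('pics/top0.png')[...,::-1].astype(int)
d=(np.abs(a-b).max(2)>60).astype(np.uint8); d=cv2.morphologyEx(d,cv2.MORPH_OPEN,np.ones((3,3),np.uint8)); n,l,s,ce=cv2.connectedComponentsWithStats(d)
Kt,Tt=cam('top'); print('changes',[(s[i].tolist(),atz(Kt,Tt,ce[i],0.02).round(2).tolist()) for i in range(1,n) if s[i,4]>15])
for t in ('cell_1','lid','box','tray','spent_cell','breaker','solder_reel'): print(t,[(np.round(q['rect']).tolist(),round(q['score'],2)) for q in robot.search_frame(t,'top')][:4])
E
```

```text
time: 35.85
position: [0.65, -0.096, 0.242]
tool_rot: [0.998, 0.06, 0.002, 0.0]
ft_force: [-0.6, 0.3, -0.6]
grip_width: 0.0005
grip_force: 0.0
[ 0.6500383  -0.09596219  0.24202712] [-0.62490735  0.25580178 -0.61464444]
lid corners shut [[189.0, 266.0], [54.0, 266.0], [174.0, 102.0], [16.0, 102.0]]
[16, 101, 187, 166, 24775] [[16.0, 102.0], [202.0, 100.0], [203.0, 265.0], [17.0, 267.0]]
[53, 292, 97, 23, 1963] [[53.0, 292.0], [149.0, 292.0], [149.0, 314.0], [53.0, 314.0]]
[24, 48, 100, 32, 1783] [[22.0, 69.0], [24.0, 47.0], [125.0, 58.0], [123.0, 80.0]]
changes [([156, 61, 245, 309, 26299], [0.42, -0.06, 0.02]), ([178, 115, 95, 87, 4807], [0.63, 0.18, 0.02]), ([276, 143, 9, 22, 132], [0.64, 0.01, 0.02]), ([334, 153, 11, 7, 55], [0.63, -0.15, 0.02]), ([337, 182, 8, 28, 165], [0.53, -0.15, 0.02]), ([350, 187, 7, 22, 138], [0.52, -0.18, 0.02]), ([393, 187, 13, 22, 189], [0.52, -0.31, 0.02]), ([68, 269, 84, 66, 2256], [0.27, 0.45, 0.02]), ([0, 296, 23, 124, 2135], [0.12, 0.73, 0.02]), ([146, 302, 10, 16, 84], [0.24, 0.36, 0.02]), ([25, 326, 3, 6, 18], [0.19, 0.68, 0.02]), ([141, 340, 62, 
[... 175 characters left out ...]
2, 35, 44, 687], [0.0, -0.16, 0.02]), ([306, 385, 8, 8, 42], [0.02, -0.06, 0.02]), ([220, 393, 15, 15, 117], [-0.0, 0.16, 0.02]), ([236, 398, 12, 7, 54], [-0.01, 0.12, 0.02]), ([323, 411, 19, 9, 116], [-0.05, -0.11, 0.02])]
cell_1 [([369.0, 236.0, 384.0, 249.0], 0.59), ([369.0, 186.0, 384.0, 209.0], 0.53), ([332.0, 143.0, 356.0, 160.0], 0.45)]
lid [([210.0, 119.0, 285.0, 200.0], 0.79), ([214.0, 101.0, 246.0, 117.0], 0.43), ([228.0, 243.0, 275.0, 258.0], 0.38)]
box [([212.0, 117.0, 288.0, 200.0], 0.65)]
tray [([363.0, 179.0, 416.0, 214.0], 0.73)]
spent_cell [([383.0, 156.0, 404.0, 168.0], 0.62)]
breaker [([90.0, 185.0, 128.0, 247.0], 0.36), ([208.0, 120.0, 284.0, 203.0], 0.33)]
solder_reel []
```

```bash
python3 -c "
from rig import robot
print(robot.hand_in())"
```

```text
the job is handed in; nothing more can be done
None
```

Both empty holders are loaded (flat end on the spring, nub at the plus end, level), the third spare is still in the tray and the lid is shut. I handed the job in at about 36 s of the 72 s limit. During one move joint 6 read -2.854, at its limit of -2.85. The camera images confirm the cells and lid. I did not check every bystander object individually.

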